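Lever up a spray-gun rack and pack its front edge

ROBOT

A 6-joint arm with a two-finger parallel gripper is mounted at the origin on the work surface. World frame = base frame: x ahead of the robot, y to its left, z up, the work surface at z = 0. Lengths are in m, angles in rad, forces in N, time in s.
With the tool pointing down it reaches from about 0.25 to 0.725 m from the base axis. Payload 4 kg.
Tool frame: the origin (TCP) lies midway between the tips of the shut fingers; the grasp point (between the pads) lies 19 mm behind it; z points along the fingers, x is the direction in which the jaws open and shut, and the axes are right-handed (so a half turn about z gives the same grasp; the last joint's range is limited). The gripper opens to 85 mm and grips with 20 to 120 N. Pads are 22 mm wide; open, the fingers measure 114 mm over their backs; the gripper's body (76 mm by 85 mm) begins 54 mm behind the grasp point. The pads swing forward as they close: fully open they stand 13 mm farther back than shut.
Start: joints at [-1.159, 0.241, 0.005, 1.335, 0, 1.571], TCP at [0.2, -0.458, 0.231] pointing down, gripper open.
Joint ranges: [-2.72, 2.72], [-1.05, 1.87], [-1.09, 1.28], [-1.99, 2.15], [-1.42, 1.44], [-3.14, 3.14]. Speed limits (rad/s): [2.79, 2.79, 3.14, 3.14, 3.14, 3.14].

INTERFACE

Orientations are given as a unit quaternion [x, y, z, w].
In Python, from rig import get_obs, snapshot, camera_info, finish_job gives the robot as it stands. The module is installed in compiled form; this text tells all that it offers.
- The arm moves only by the shell command python3 -m pendant 'ROWS' [FORCE]. ROWS is a JSON object of lists of equal length, an entry for each row: "rotation": the turn, a rotation vector about the tool's x, y, z in rad, a list of three; "translation": the shift along the tool's x, y, z in mm, a list of three; "grip": the finger opening in mm, from 0 to 85.4. A call has 1 to 8 rows; each row is the pose to reach, as a shift and turn from the pose commanded when the call began, along the tool's axes at that moment; what a row does not reach only later rows make up. A row lasts 1/8 s, in which the tool goes at most 62.5 mm and 10.7 degrees, less where a joint would pass 70% of its speed; a pose out of reach is approached as far as the arm can. A call with a gripper value outside its range is refused whole. The fingers move at their own pace and stop on an object; FORCE is the grip in N (left out, the last holds). Time passes only in rows, so rows that repeat a pose let the fingers close. It gives the time, the measured TCP pose, the force and the opening at its end, in the units of the state.
- get_obs(): the state, without advancing time (a new reading comes with each control period).
- snapshot(name): name is "scene" or "top"; returns the picture (480x640x3 uint8, blue, green, red); there is no depth.
- camera_info(name): a dict with "mtx" (3x3 intrinsics, pixels), "distortion" ([k1, k2, p1, p2, k3] as OpenCV has them; the pictures are not rectified), "R" (3x3) and "t" (3): a world point X has camera coordinates R X + t. Camera axes: x right, y down, z forward; pixel columns grow to the right and rows downward; lengths in m; the calibration is good to about 2 mm. A picture is of the moment at which its call begins. camera_info takes no time and is no camera call.
- finish_job(): hands the job in, once; it reports no verdict.
The state is a dict: "time": time; "joint_positions": joint angles; "joint_vel": joint speeds; "tau": joint torques, N m; "ee_pos": TCP position; "ee_rot": TCP orientation; "ft_force": force on the tool from outside, world axes, zero at the start; "moment": the same for the moment, N m; "finger_gap": opening from 0.0 (shut) to 1.0 (fully open).
Only numpy, scipy, OpenCV 4.12 (cv2) and the standard library are available. Lean on these libraries where they do the work, as an engineer would, in place of code of your own. Each camera call takes 0.05 s, during which the arm holds its last target.

TASK

The front edge of the heavy spray-gun rack has to stand higher so that the guns drain backwards. Hold the pry bar over the fulcrum's rod with its bent toe under the front edge and lever the edge up until there is clear room for the thicker of the two packers, then slip that packer, nose first, square and well in under the edge on top of the rest block, and push the rack back down until it sits firmly on the packer. Leave the pry bar lying on the bench clear of the rack and fulcrum, and do not disturb the other packer or the other things on the bench.

Things in the scene. Friction and masses are not known exactly. Their poses are not given: they have to be found in the camera images.
- stand: The rack's fixed mounting, bolted to the bench: two dark hinge blocks and a rest block. Origin on the bench straight below the middle of the rack's front edge; x points horizontally inwards from the front edge to the hinges, z up. The bench is at z = 0.
- rack (a joint): Tilt of the rack on its two hinges, 0 (level) to 0.13 rad; growing raises the front edge. Hinge line along the stand's y, 220 mm behind the front edge, 24 mm above the bench. About 2.8 kg. Hinge friction holds it wherever it is left: raising takes about 28 to 31 N at the edge, pushing down about 5 to 8 N. To take the thick packer easily it must stand at about 0.085 (edge up 19 mm) or more.
- rack_edge (a point): Middle of the rack's front bottom edge; moves with the rack. x points inwards along the plate to the hinges, z at right angles to the plate. The rack is a steel plate 300 mm wide (y -150 to 150), 12 mm thick, underside 24 mm above the bench when down; its top is bare for 135 mm from the front edge, behind that stands a rail with four guns.
- rest_edge (a point): Point on top of the rest block straight under the rack's front edge; axes as the stand's. The block is a fixed dark steel bar 26 mm wide (y), 24 mm high, its flat top running from 50 mm in front of this point to 32 mm behind it, 80 mm from the rack's middle (stand y = -80 mm). With the rack down the edge lies on it.
- fulcrum_rod (a point): Middle of the fulcrum's rod: a level steel rod 12 mm thick and 50 mm long (along y), centre 30 mm and crest 36 mm above the bench, 47 mm in front of the rack's front edge, 30 to 80 mm from the rack's middle on the other side from the rest block.
- pry_bar: Pry bar, loose, 0.6 kg, lying on its handle, toe roughly towards the rack. x along it to the toe, z up, origin on the handle's underside. Black rubber handle 24 x 24 mm, x -150 to -40 mm, z 0 to 24; dark flat steel shank 22 mm wide, z 7 to 17, on to x = 150; then a toe 26 mm long, 5 mm thick, bent up 20 degrees. Centre of mass near x = -52 mm.
- bar_toe (a point): Middle of the lower edge of the pry bar's toe end. With the shank's underside at bar x = 108 mm on the rod and the bar pitched 35 degrees, toe down, the toe tip is about 4 mm above the bench and 16 mm in under the rack's edge, and can be reached by sliding the bar down along its own length over the rod; pitched 5 degrees there, it has raised the rack to about 0.1 rad.
- thick_packer: The thicker packer, bare steel, loose, 0.2 kg: a base plate 60 (x) x 40 (y) x 12 mm thick with an upright tab 30 mm wide (y), 8 mm thick (x -30 to -22 mm) on its tail, top of the tab 52 mm above the underside. Origin in the centre of its underside, x to the nose (the end without tab).
- thick_packer_nose (a point): Middle of the thick packer's top nose edge (x 30, z 12 mm of it).
- thin_packer: The other packer, same shape with a base 5 mm thick, tab top 45 mm up. To be left alone; the two may have swapped places.
- gauge: Bystander: round black pressure gauge lying on its back, 48 mm across.
- spanner: Bystander: spanner, 160 mm.
- air_cap: Bystander: brass ring, 32 mm across.
- brush: Bystander: brush, 170 mm.
- fulcrum: The fixed dark steel block that carries the rod, 50 mm wide (y), 22 mm deep (x), 24 mm high; origin on the bench under the rod's middle, x inwards under the rack, parallel to the stand's.
Mind the look-alikes: they are no part of the job. Several things look just like the fulcrum: the one meant starts farthest from the robot's base. What is shaped like the thick_packer but purple is not meant.

How it is judged:
On the way, in this order (a step that is already met when the one before it is completed fails the run):
1. with the pry bar held, bearing on the fulcrum and under the rack, the rack's front edge is up at least 17 mm (height (world z) of rack_edge above 0.041 m and contact force between pry_bar and stand above 1 N and contact force between pry_bar and fulcrum above 1 N and contact force between the fingers and pry_bar above 1 N), for 0.1 s.
2. the thick packer lies flat on the rest block, its nose 15 to 56 mm in under the edge (x of thick_packer_nose in the frame of rest_edge between 0.015 and 0.056 m and y of thick_packer_nose in the frame of rest_edge between -0.013 and 0.013 m and z of thick_packer_nose in the frame of rest_edge between 0.01 and 0.015 m and angle between thick_packer's own z axis and vertical below 0.06 rad and angle between the x axis of thick_packer and the x axis of rest_edge, either way round below 0.2 rad), for 0.2 s.
At the end, for the whole second after the job is handed in: The thick packer lies flat on the rest block, nose 15 to 56 mm in under the edge, within 13 mm of the block's centre line and 0.2 rad of square; the rack is down on its nose (gap under 2 mm); the pry bar lies still on the bench, touching neither rack, fulcrum nor packer (all of step 2 and z of thick_packer_nose in the frame of rack_edge above -0.002 m and linear speed of each of thick_packer, pry_bar below 0.01 m/s and height (world z) of pry_bar below 0.03 m and height (world z) of bar_toe below 0.035 m and contact force between pry_bar and stand below 0.05 N and contact force between pry_bar and fulcrum below 0.05 N and contact force between pry_bar and thick_packer below 0.05 N).
It fails at once if the thin packer is shifted by more than 30 mm (distance of thin_packer from where it was at the start of the episode above 0.03 m).
It fails at once if another thing on the bench is shifted by more than 30 mm (distance of any of gauge, spanner, air_cap, brush from where it was at the start of the episode above 0.03 m).
It also fails if it takes over 67 s, if anything falls off the work surface, if the arm or the gripper's body presses on something with over 40 N, if the wrist force passes 120 N, or if a joint passes its speed limit or range.

## Working session

There is one attempt and no reset: what is moved stays moved. The work goes in short steps, Python scripts to look and compute and a shell command to move; the robot and the scene stay as the last step left them, time stands still between calls to the robot, and variables do not carry over. Pictures are saved under pics/ and viewed, and the job is handed in when it is done.

```bash
mkdir -p pics; python3 - <<'E'
from rig import *
import cv2
print(get_obs())
for n in("scene","top"):
    c=camera_info(n);print(n,c)
    cv2.imwrite(f"pics/{n}0.png",snapshot(n))
E
```

```text
{'time': 0.0, 'joint_positions': array([-1.15900352e+00,  2.41418151e-01,  3.72386578e-03,  1.33520663e+00,
        8.02549225e-06,  1.57078445e+00]), 'joint_vel': array([ 9.34831014e-04,  1.13441655e-03,  6.11561399e-04, -1.32365324e-03,
        4.17090104e-05, -1.15619563e-05]), 'tau': array([-1.59419356e-03, -3.72320652e+01,  2.52406311e+01,  1.70013722e-02,
        4.36813423e-06, -3.19273397e-06]), 'ee_pos': array([ 0.19987438, -0.45761914,  0.23041024]), 'ee_rot': array([ 8.36738380e-01, -5.47601840e-01, -8.78290380e-04, -5.79606094e-04]), 'ft_force': array([-0.09675331, -0.44923459,  0.77643537]), 'moment': array([-0.04395118, -0.00079297, -0.00064909]), 'finger_gap': 1.0015226367758336}
scene {'mtx': array([[517.51412877,   0.        , 321.31848864],
       [  0.        , 517.51412877, 239.55760057],
       [  0.        ,   0.        ,   1.        ]]), 'distortion': array([-0.10680249,  0.        ,  0.        ,  0.        ,  0.        ]), 'R': array([[-0.65685142,  0.75382508,  0.01714531],
       [ 0.47922492,  0.43491582, -0.7623593 ],
       [-0.58214233, -0.49254032, -0.64692684]]), 't': array([ 0.34027763, -0.20158687,  1.42233476])}
top {'mtx': array([[445.16577581,   0.        , 312.22193902],
       [  0.        , 445.16577581, 241.54599121],
       [  0.        ,   0.        ,   1.        ]]), 'distortion': array([-0.09320943,  0.        ,  0.        ,  0.        ,  0.        ]), 'R': array([[-0.02534056, -0.9996442 ,  0.00832631],
       [-0.98041943,  0.02322446, -0.19554632],
       [ 0.19528337, -0.01311853, -0.98065912]]), 't': array([0.02175358, 0.55360643, 0.89557239])}
```

View pics/scene0.png

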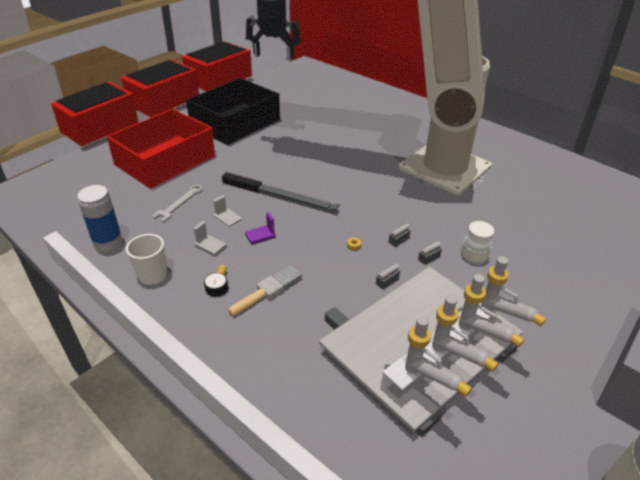

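View pics/top0.png

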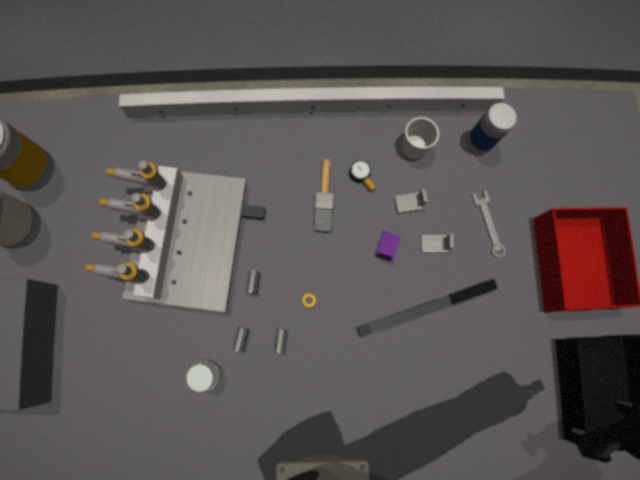

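The top view has the rack on the left with its front edge at about (245,178)-(225,310). The rest block is at (253,212) and the three fulcrum-like blocks are at (253,282), (241,340) and (280,340). The bar runs from (360,330) to (495,287), and the two packers are at (410,202) and (437,243). I'll crop in and mark exact points.

```bash
cat > h.py <<'E'
import numpy as np,cv2
from rig import *
from scipy.spatial.transform import Rotation as Ro
def ray(n,uv):
    c=camera_info(n);p=cv2.undistortPoints(np.array([[uv]],float),c['mtx'],c['distortion'])[0,0]
    R=np.array(c['R']);t=np.array(c['t']);return -R.T@t, R.T@np.array([p[0],p[1],1])
def plane(n,uv,z):
    o,d=ray(n,uv);return o+d*(z-o[2])/d[2]
def proj(n,X):
    c=camera_info(n);return cv2.projectPoints(np.array([X],float),cv2.Rodrigues(np.array(c['R']))[0],np.array(c['t']),c['mtx'],c['distortion'])[0][0,0]
def crop(im,x0,y0,x1,y1,k,fn):
    a=cv2.resize(im[y0:y1,x0:x1],None,fx=k,fy=k,interpolation=cv2.INTER_CUBIC)
    st=20
    for x in range((x0//st+1)*st,x1,st): cv2.putText(a,str(x),((x-x0)*k,10),0,.35,(0,255,255),1);cv2.line(a,((x-x0)*k,12),((x-x0)*k,18),(0,255,255),1)
    for y in range((y0//st+1)*st,y1,st): cv2.putText(a,str(y),(0,(y-y0)*k),0,.35,(0,255,255),1);cv2.line(a,(24,(y-y0)*k),(30,(y-y0)*k),(0,255,255),1)
    cv2.imwrite(fn,a)
E
python3 - <<'E'
from h import *
t=cv2.imread("pics/top0.png");s=cv2.imread("pics/scene0.png")
crop(t,160,160,300,320,5 if 0 else 4,"pics/c1.png") if 0 else crop(t,120,160,300,310,4,"pics/c1.png")
crop(t,340,180,510,340,4 if 0 else 3,"pics/c2.png") if 0 else crop(t,340,180,510,325,4,"pics/c2.png")
t2=cv2.convertScaleAbs(t,alpha=1.5,beta=20)
crop(t2,350,260,510,340,5,"pics/c3.png")
E
```

```text
(no output)
```

View pics/c1.png

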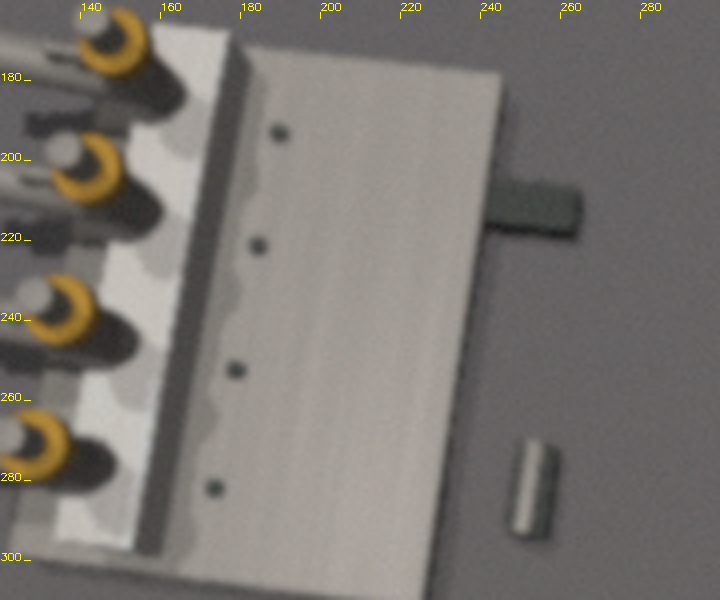

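View pics/c2.png

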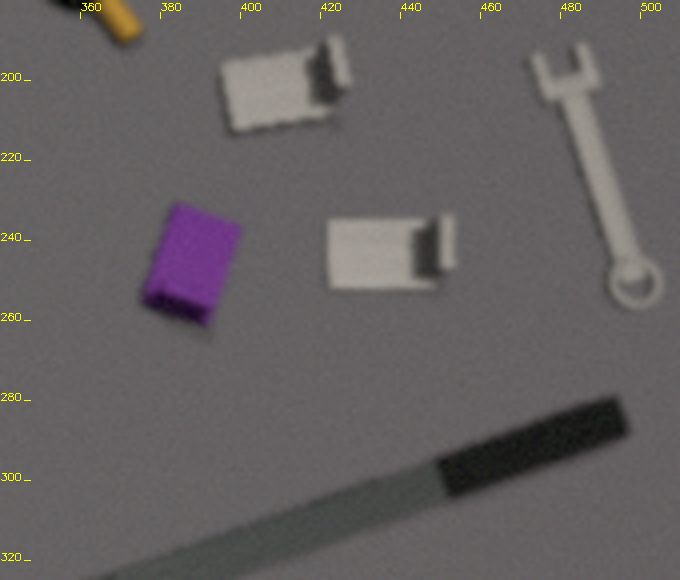

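View pics/c3.png

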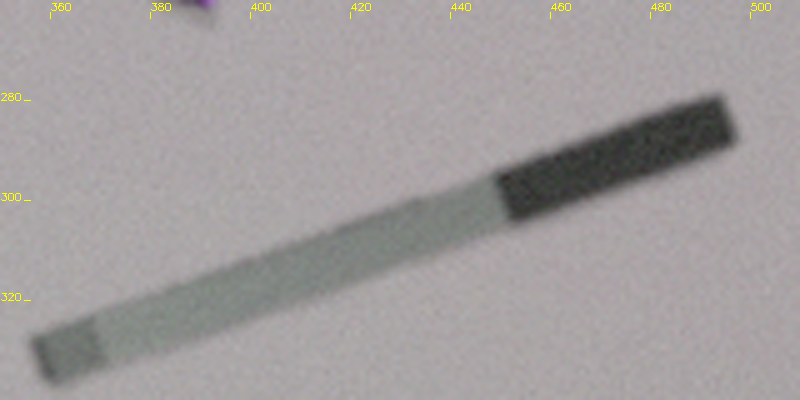

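```bash
python3 - <<'E'
from h import *
t=cv2.imread("pics/top0.png");s=cv2.imread("pics/scene0.png")
crop(t,190,260,310,380,5,"pics/c4.png")
crop(s,140,180,300,320,5,"pics/c5.png")
crop(s,310,220,470,360,5,"pics/c6.png")
E
```

```text
(no output)
```

View pics/c4.png

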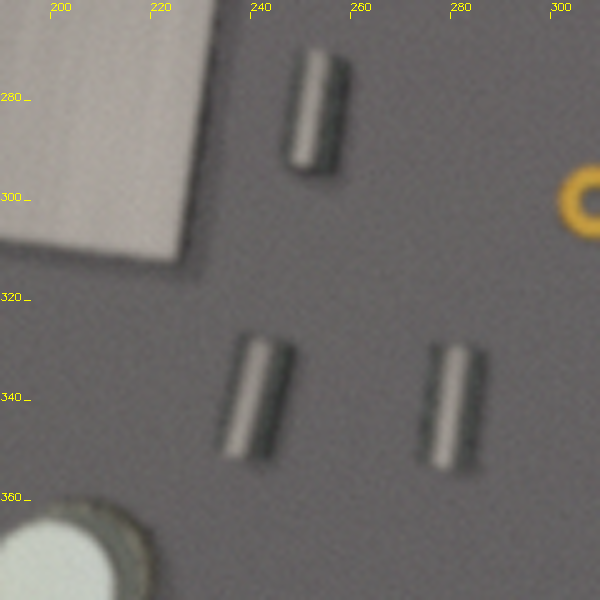

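View pics/c5.png

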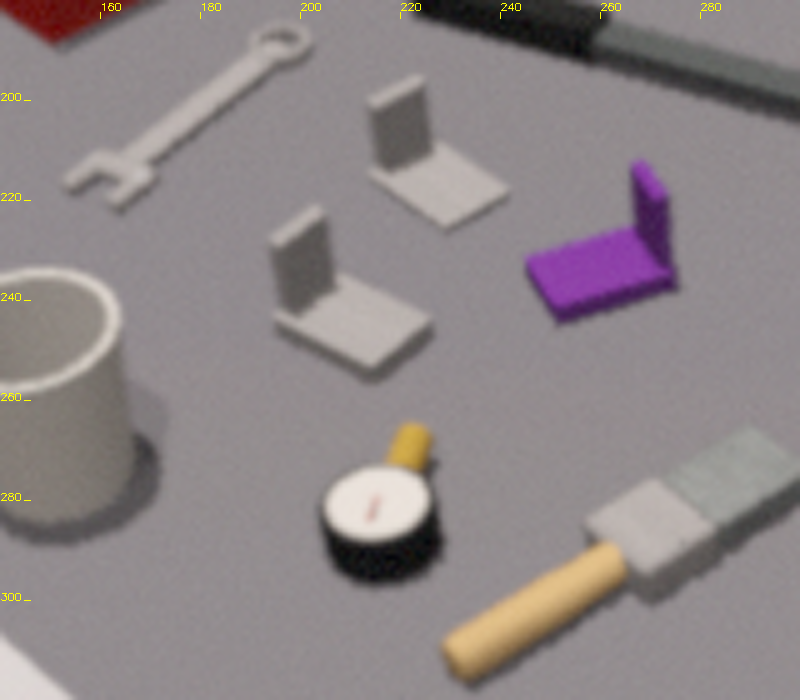

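View pics/c6.png

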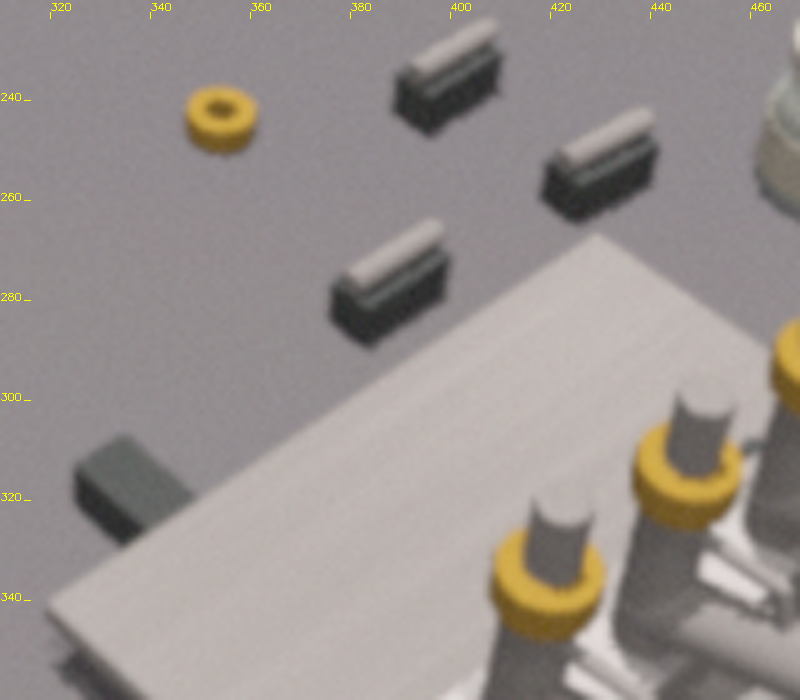

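```bash
python3 - <<'E'
from h import *
np.set_printoptions(precision=4,suppress=True)
P=lambda u,z:plane("top",u,z)
S=lambda u,z:plane("scene",u,z)
c=lambda x0,y0,k,pts:[(x0+x/k,y0+y/k) for x,y in pts]
print("rack top", [P(u,.036) for u in [(245.2,178.3),(226,312.4)]])
print("rack scene", [S(u,.036) for u in c(310,220,5,[(48,602),(598,235)])])
print("rod top",[P(u,.036) for u in c(190,260,5,[(319,50),(302,165)])])
print("rod sc",[S(u,.036) for u in c(310,220,5,[(348,287),(435,224)])])
print("rest top outer", [P(u,.024) for u in c(120,160,4,[(575,181),(570,235)])])
print("handle",[P(u,.024) for u in c(350,260,5,[(494,176),(722,95),(738,140),(514,220)])])
print("toe",[P(u,.021) for u in c(350,260,5,[(32,340),(52,384)])])
print("thick nose",[P(u,.012) for u in c(340,180,4,[(220,62),(233,134)])], "tab",[P(u,.052) for u in c(340,180,4,[(329,37),(343,35),(352,86),(342,90)])])
print("thick sc nose",[S(u,.012) for u in c(140,180,5,[(371,367),(434,322)])])
print("sc tab",[S(u,.052) for u in c(140,180,5,[(270,243),(318,206),(326,213)])])
print("thin nose",[P(u,.005) for u in c(340,180,4,[(328,220),(329,288)])],[S(u,.005) for u in c(140,180,5,[(447,227),(510,190)])])
E
```

```text
rack top [array([0.7061, 0.1548, 0.036 ]), array([0.409 , 0.1944, 0.036 ])]
rack scene [array([0.7056, 0.1586, 0.036 ]), array([0.4121, 0.2024, 0.036 ])]
rod top [array([0.4982, 0.1352, 0.036 ]), array([0.449 , 0.1425, 0.036 ])]
rod sc [array([0.5059, 0.1434, 0.036 ]), array([0.4518, 0.1482, 0.036 ])]
rest top outer [array([0.6456, 0.1143, 0.024 ]), array([0.6145, 0.1172, 0.024 ])]
handle [array([ 0.4338, -0.2869,  0.024 ]), array([ 0.4661, -0.393 ,  0.024 ]), array([ 0.4459, -0.3983,  0.024 ]), array([ 0.4144, -0.2943,  0.024 ])]
toe [array([ 0.3698, -0.082 ,  0.021 ]), array([ 0.351 , -0.0898,  0.021 ])]
thick nose [array([ 0.6656, -0.1848,  0.012 ]), array([ 0.6228, -0.1895,  0.012 ])] tab [array([ 0.6667, -0.2382,  0.052 ]), array([ 0.6677, -0.2462,  0.052 ]), array([ 0.6383, -0.2488,  0.052 ]), array([ 0.6361, -0.2431,  0.052 ])]
thick sc nose [array([ 0.6654, -0.1797,  0.012 ]), array([ 0.6273, -0.1821,  0.012 ])]
sc tab [array([ 0.6686, -0.2367,  0.052 ]), array([ 0.638 , -0.2415,  0.052 ]), array([ 0.6388, -0.235 ,  0.052 ])]
thin nose [array([ 0.5731, -0.2423,  0.005 ]), array([ 0.5339, -0.24  ,  0.005 ])] [array([ 0.5737, -0.2357,  0.005 ]), array([ 0.535 , -0.2347,  0.005 ])]
```

Findings:
- **Rack:** front edge middle is at about (0.558,0.1775), with inward direction (0.14,0.99).
- **Fulcrum:** the real rod is at about (0.476,0.142).
- **Bar:** heading is 107°, with the rear end at (0.457,-0.393).
- **Thick packer:** it's the one by the gauge, because its side wall is visibly thicker.

Next I'll move above the handle.

```bash
cat >> h.py <<'E'
np.set_printoptions(precision=4,suppress=True)
X_IN=np.array([.140,.990,0]);X_IN/=np.linalg.norm(X_IN);Y_ST=np.cross([0,0,1],X_IN)
MID=np.array([.558,.1775,0]);ROD=np.array([.476,.142,.030])
def Rbar(h,pitch): # bar heading vec, pitch rad toe-down -> bar rotation
    h=np.array([h[0],h[1],0.]);h/=np.linalg.norm(h)
    bx=h*np.cos(pitch)-np.array([0,0,np.sin(pitch)]);by=np.cross([0,0,1],h);return np.column_stack([bx,by,np.cross(bx,by)])
def Rtool(Rb): return np.column_stack([-Rb[:,1],-Rb[:,0],-Rb[:,2]])
def cur():
    o=get_obs();return np.array(o['ee_pos']),Ro.from_quat(o['ee_rot']).as_matrix()
def row(p,R,c=None):
    p0,R0=c or cur()
    rv=Ro.from_matrix(R0.T@R).as_rotvec();tr=R0.T@(np.array(p)-p0)*1000
    print("T",tr.round(1).tolist(),"R",rv.round(4).tolist(),"deg",np.degrees(np.linalg.norm(rv)).round(1),"mm",np.linalg.norm(tr).round(1))
E
python3 - <<'E'
from h import *
b=(-.295,.9555)
row([.432,-.312,.10],Rtool(Rbar(b,0)))
E
```

```text
T [-40.4, -271.0, 130.6] R [-0.0014, 0.0015, -1.4585] deg 83.6 mm 303.5
```

```bash
python3 -m pendant '{"rotation":[[0,0,-1.4585],[0,0,-1.4585],[0,0,-1.4585],[0,0,-1.4585],[0,0,-1.4585],[0,0,-1.4585],[0,0,-1.4585],[0,0,-1.4585]],"translation":[[-40,-271,131],[-40,-271,131],[-40,-271,131],[-40,-271,131],[-40,-271,131],[-40,-271,131],[-40,-271,131],[-40,-271,131]],"grip":[60,60,60,60,60,60,60,60]}' 60
python3 - <<'E'
from h import *
cv2.imwrite("pics/s1.png",snapshot("scene"));t=snapshot("top");crop(t,340,200,540,340,4,"pics/t1.png")
print(cur(),get_obs()['joint_positions'])
row([.432,-.312,.004],Rtool(Rbar((-.295,.9555),0)))
E
```

```text
time: 1.1
ee_pos: [0.4323, -0.3125, 0.0995]
ee_rot: [0.988, 0.152, -0.001, -0.001]
ft_force: [0.6, -0.3, 0.5]
finger_gap: 0.708
(array([ 0.4322, -0.3127,  0.0997]), array([[ 0.9555,  0.2951, -0.001 ],
       [ 0.2951, -0.9555,  0.0007],
       [-0.0008, -0.001 , -1.    ]])) [-0.6263  0.3997 -0.1289  1.0435  0.      0.6449]
T [0.1, -0.6, 95.7] R [-0.001, 0.0008, 0.0001] deg 0.1 mm 95.7
```

View pics/t1.png

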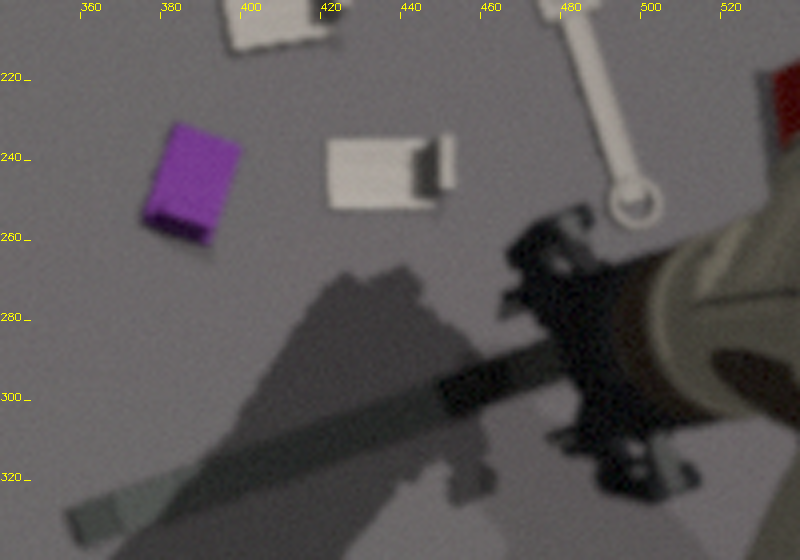

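View pics/s1.png

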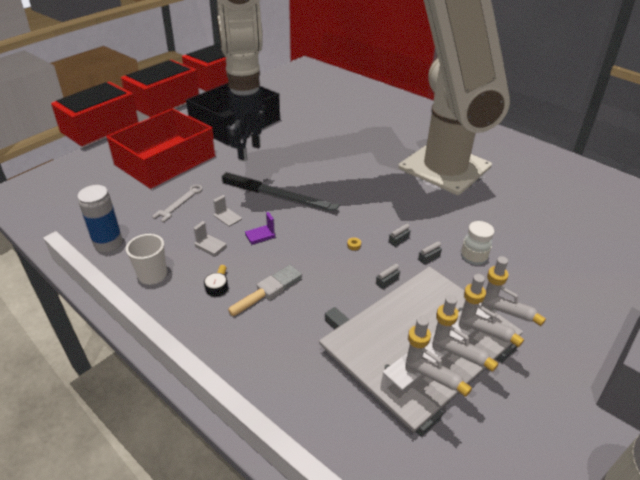

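The fingers straddle the bar line near (470,290) in the top view. I'll descend and grip.

```bash
python3 -m pendant '{"rotation":[[0,0,0],[0,0,0],[0,0,0],[0,0,0],[0,0,0],[0,0,0],[0,0,0],[0,0,0]],"translation":[[0,0,50],[0,0,85],[0,0,95],[0,0,95],[0,0,95],[0,0,95],[0,0,95],[0,0,95]],"grip":[60,60,60,60,10,10,10,10]}' 100
python3 - <<'E'
from h import *
print(get_obs());crop(snapshot("scene"),200,120,360,240,5,"pics/s2.png")
E
```

```text
time: 2.2
ee_pos: [0.4332, -0.314, 0.0072]
ee_rot: [0.989, 0.149, 0.001, 0.001]
ft_force: [-1.2, 0.4, 5.3]
finger_gap: 0.252
{'time': 2.2, 'joint_positions': array([-0.6269,  0.5092, -0.235 ,  0.8236, -0.0007,  0.6449]), 'joint_vel': array([ 0.0002, -0.001 ,  0.0003, -0.0015, -0.001 ,  0.0002]), 'tau': array([  0.5452, -41.228 ,  18.7548,  -0.6122,   0.3001,  -0.0063]), 'ee_pos': array([ 0.4332, -0.314 ,  0.0072]), 'ee_rot': array([0.9888, 0.1489, 0.0008, 0.0013]), 'ft_force': array([-1.1545,  0.3555,  5.3299]), 'moment': array([ 0.0114,  0.4025, -0.0031]), 'finger_gap': 0.25188370463162285}
```

View pics/s2.png

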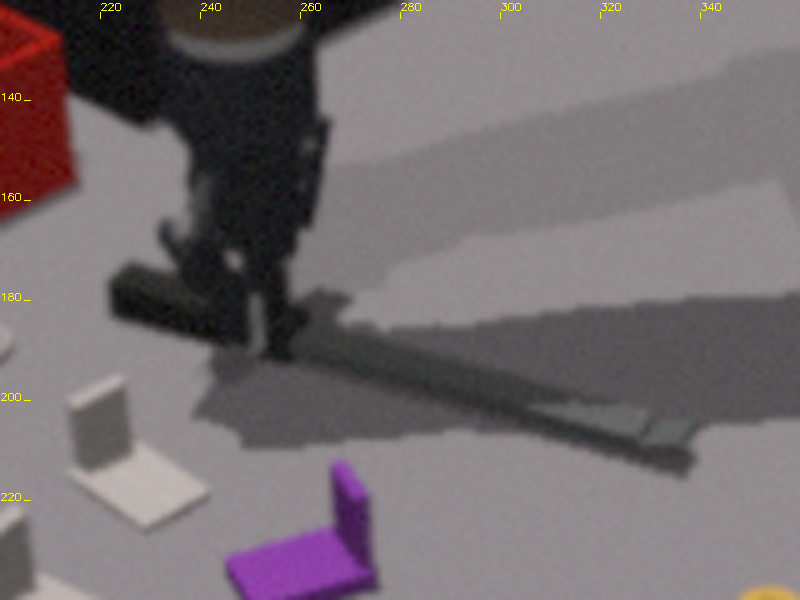

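```bash
cat >> h.py <<'E'
XG=-.065;ZG=.007;YG=0.
def tcp(pitch,xc=.108,back=0.,up=0.,rod=None,head=None):
    """TCP pose for bar with underside at bar x=xc on rod crest, lifted 'up' along bar normal, retreated 'back' along bar"""
    rod=ROD if rod is None else rod
    Rb=Rbar(X_IN if head is None else head,pitch);c=rod+.006*Rb[:,2]
    return c+Rb@np.array([XG-xc-back,YG,ZG-.007+up]),Rtool(Rb)
E
python3 - <<'E'
from h import *
p,R=cur()
c=(p,R)
row(p+[0,0,.15],R,c)
for b,u in((.08,.02),(.08,.0),(0,0)):
    q,Q=tcp(np.radians(35),back=b,up=u);print(b,u,q);row(q,Q,c)
q,Q=tcp(np.radians(5));print(q)
E
```

```text
T [0.2, 0.4, -150.0] R [0.0, 0.0, 0.0] deg 0.0 mm 150.0
0.08 0.02 [ 0.4491 -0.0484  0.1964]
T [93.7, -248.6, -189.7] R [-0.5984, -0.1359, 0.425] deg 42.8 mm 326.5
0.08 0.0 [ 0.4475 -0.0598  0.18  ]
T [88.8, -238.3, -173.3] R [-0.5984, -0.1359, 0.425] deg 42.8 mm 307.7
0 0 [0.4566 0.0051 0.1341]
T [116.6, -297.7, -127.6] R [-0.5984, -0.1359, 0.425] deg 42.8 mm 344.2
[ 0.4519 -0.0281  0.0511]
```

```bash
python3 -m pendant '{"rotation":[[0,0,0],[0,0,0],[-0.1,-0.02,0.1],[-0.3,-0.07,0.21],[-0.45,-0.1,0.32],[-0.598,-0.136,0.425],[-0.598,-0.136,0.425],[-0.598,-0.136,0.425]],"translation":[[0,0,-60],[0,-20,-120],[20,-60,-160],[40,-115,-190],[60,-170,-200],[80,-215,-200],[94,-249,-190],[94,-249,-190]],"grip":[10,10,10,10,10,10,10,10]}'
python3 - <<'E'
from h import *
print(get_obs()['joint_positions'],get_obs()['ft_force'],get_obs()['finger_gap'])
p,R=cur();print(p);q,Q=tcp(np.radians(35),back=.08,up=.02);row(q,Q)
cv2.imwrite("pics/s3.png",snapshot("scene"));cv2.imwrite("pics/t3.png",snapshot("top"))
E
```

```text
time: 3.25
ee_pos: [0.4489, -0.0423, 0.1931]
ee_rot: [0.952, -0.063, -0.023, 0.298]
ft_force: [0.5, -2.0, -5.5]
finger_gap: 0.256
[ 0.2665  0.3373 -0.1216  1.3812 -0.5514  2.0454] [ 0.5158 -1.9616 -5.4928] 0.2561547038760249
[ 0.4489 -0.0423  0.1931]
T [1.0, 6.9, 0.7] R [-0.0034, 0.0007, 0.0092] deg 0.6 mm 7.0
```

View pics/s3.png

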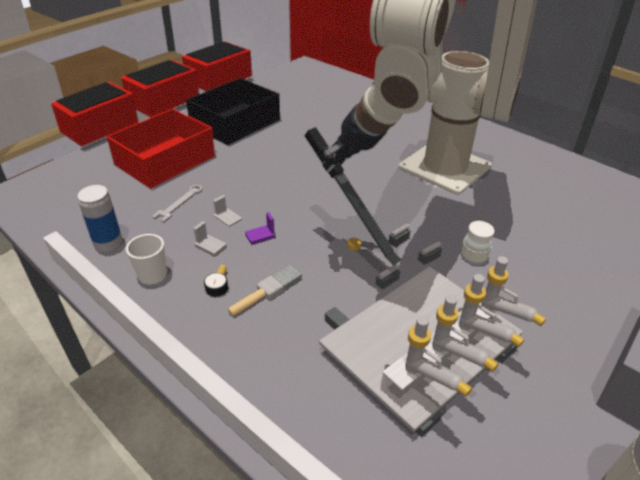

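View pics/t3.png

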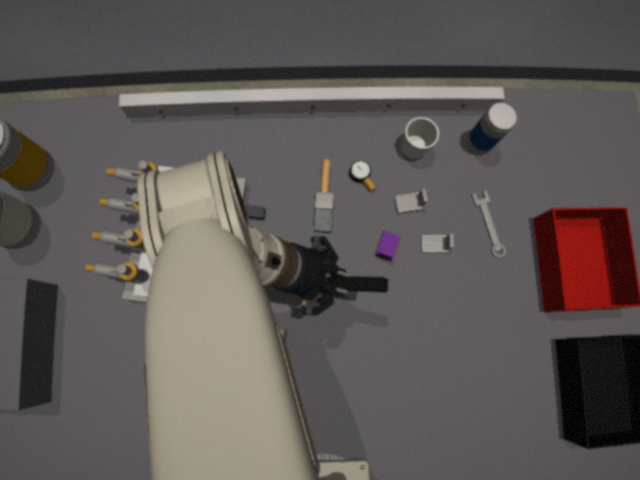

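```bash
python3 - <<'E'
from h import *
p,R=cur();Rb=np.column_stack([-R[:,1],-R[:,0],-R[:,2]])
def B(x,y,z): return p+Rb@np.array([x-XG,y-YG,z-ZG])
th=np.radians(20);tx,tz=.150+.026*np.cos(th),.007+.026*np.sin(th)
s=cv2.imread("pics/s3.png")
for n,X in dict(toeL=B(tx,.011,tz),toeR=B(tx,-.011,tz),h0L=B(-.15,.012,.024),h0R=B(-.15,-.012,.024),h1L=B(-.04,.012,.024),h1R=B(-.04,-.012,.024)).items():
    u=proj("scene",X);print(n,X,u,proj("top",X));s=cv2.circle(s,tuple(int(round(v)) for v in u),1,(0,0,255),-1) if 0 else s
    cv2.circle(s,tuple(int(round(v)) for v in u),0,(0,0,255),-1)
crop(s,290,110,450,300,3,"pics/c7.png");crop(s,340,200,480,300,5,"pics/c8.png");crop(s,290,110,390,210,6,"pics/c9.png")
E
```

```text
toeL [0.4644 0.1566 0.0645] [398.4613 259.4828] [241.8576 284.5734]
toeR [0.4862 0.1536 0.0644] [390.9609 264.3762] [243.322  274.1135]
h0L [ 0.429  -0.1028  0.2564] [314.2215 124.5979] [382.6216 290.5007]
h0R [ 0.4528 -0.106   0.2563] [305.2357 128.1969] [383.793 276.078]
h1L [ 0.4409 -0.0132  0.1936] [343.0344 168.713 ] [326.4848 288.2441]
h1R [ 0.4647 -0.0165  0.1935] [334.277  172.8868] [327.8812 274.9398]
```

View pics/c8.png

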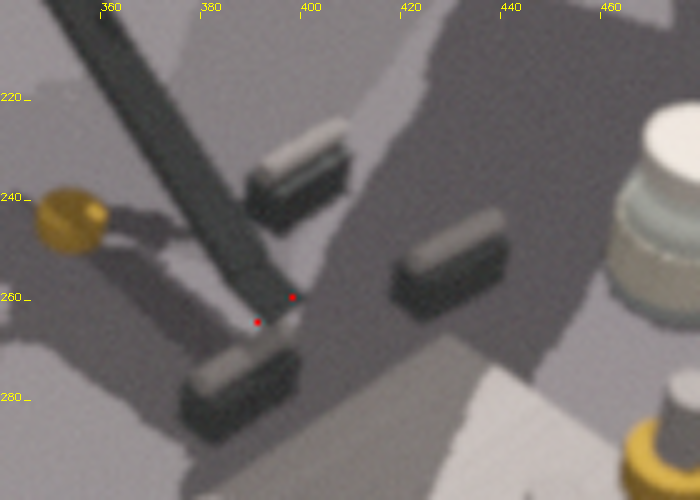

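View pics/c9.png

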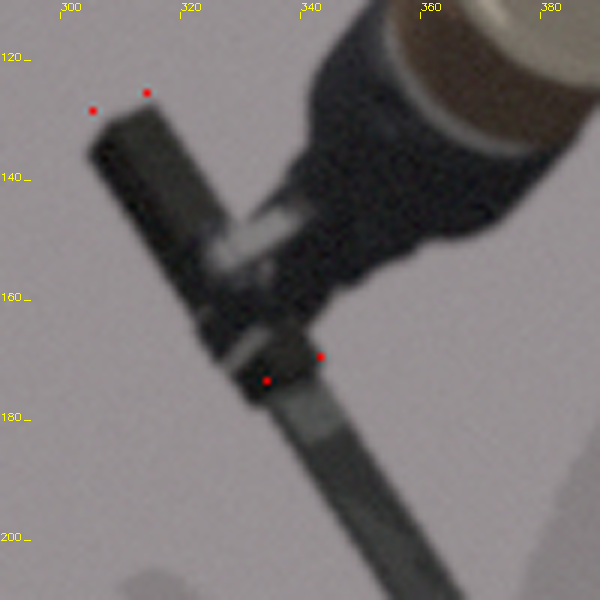

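The bar sits about 2–5 mm further toward its toe than I assumed, and its toe tip is at (394–401,259–265) just above the correct rod. I'll correct the offset and slide the bar in.

```bash
sed -i 's/^XG=-.065/XG=-.068/' h.py; python3 - <<'E'
from h import *
c=cur();print(c[0],get_obs()['joint_positions'])
for b,u in((.08,.004),(.03,.004),(0,.004),(0,0)):
    q,Q=tcp(np.radians(35),back=b,up=u);row(q,Q,c)
E
```

```text
[ 0.4487 -0.0448  0.1938] [ 0.2614  0.3351 -0.1224  1.3805 -0.5523  2.0424]
T [0.8, 7.4, 15.9] R [-0.0034, 0.0016, 0.0069] deg 0.5 mm 17.6
T [1.2, -42.6, 16.1] R [-0.0034, 0.0016, 0.0069] deg 0.5 mm 45.5
T [1.4, -72.5, 16.2] R [-0.0034, 0.0016, 0.0069] deg 0.5 mm 74.3
T [1.4, -72.5, 20.2] R [-0.0034, 0.0016, 0.0069] deg 0.5 mm 75.3
```

```bash
python3 -m pendant '{"rotation":[[0,0,0],[0,0,0],[0,0,0],[0,0,0],[0,0,0],[0,0,0]],"translation":[[1,7,16],[1,-15,16],[1,-40,16],[1,-60,16],[1,-72,16],[1,-72,16]],"grip":[10,10,10,10,10,10]}'
python3 - <<'E'
from h import *
print(get_obs()['moment'])
q,Q=tcp(np.radians(35));row(q,Q)
s=snapshot("scene");crop(s,320,200,460,300,5,"pics/c10.png")
E
```

```text
time: 4.1
ee_pos: [0.4567, 0.0021, 0.1406]
ee_rot: [0.952, -0.066, -0.022, 0.298]
ft_force: [-0.5, -0.3, -5.8]
finger_gap: 0.254
[ 1.1793 -0.1964  0.0004]
T [-0.4, -3.1, 3.6] R [-0.0031, 0.0022, 0.0021] deg 0.2 mm 4.7
```

View pics/c10.png

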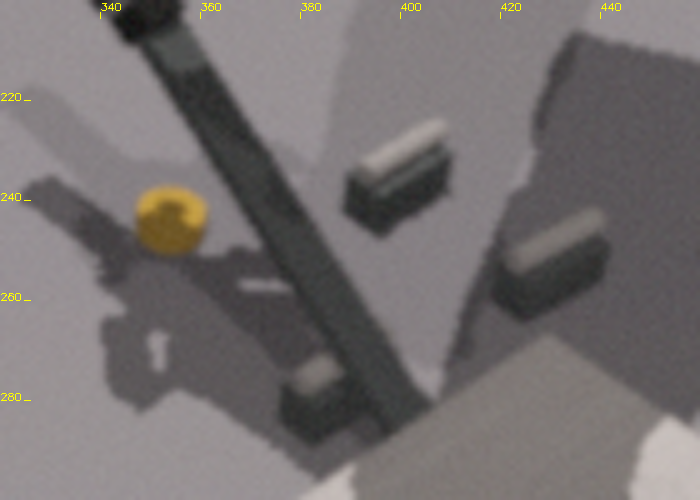

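The bar crosses the rod at about (390,270), right of its middle, and the toe is in under the edge. I'll shift 6 mm sideways, seat it on the rod and check the force.

```bash
python3 -m pendant '{"rotation":[[0,0,0],[0,0,0],[0,0,0],[0,0,0]],"translation":[[6,-3,1],[6,-3,4],[6,-3,6],[6,-3,6]],"grip":[10,10,10,10]}'
python3 - <<'E'
from h import *
print(get_obs()['moment'],get_obs()['ft_force'])
c=cur();print(c[0]);rod=ROD+.006*-Y_ST
q,Q=tcp(np.radians(35),rod=rod);row(q,Q,c)
for a in range(31,2,-4):
    q,Q=tcp(np.radians(a),rod=rod);print(a);row(q,Q,c)
E
```

```text
time: 4.65
ee_pos: [0.4626, -0.0, 0.1345]
ee_rot: [0.952, -0.067, -0.022, 0.299]
ft_force: [0.4, 0.1, -4.6]
finger_gap: 0.253
[ 1.2683 -0.2758  0.0275] [ 0.438   0.1279 -4.6019]
[ 0.4626 -0.      0.1345]
T [-0.6, -0.7, -2.2] R [-0.0027, 0.0015, 0.0011] deg 0.2 mm 2.3
31
T [-0.6, -0.7, 10.1] R [0.0671, 0.0016, 0.0011] deg 3.8 mm 10.2
27
T [-0.5, -1.5, 22.4] R [0.137, 0.0016, 0.001] deg 7.8 mm 22.4
23
T [-0.5, -3.2, 34.6] R [0.2068, 0.0016, 0.001] deg 11.8 mm 34.7
19
T [-0.5, -5.7, 46.6] R [0.2766, 0.0017, 0.0009] deg 15.8 mm 46.9
15
T [-0.5, -9.1, 58.4] R [0.3464, 0.0017, 0.0009] deg 19.8 mm 59.1
11
T [-0.5, -13.3, 70.0] R [0.4162, 0.0017, 0.0008] deg 23.8 mm 71.2
7
T [-0.4, -18.2, 81.2] R [0.486, 0.0018, 0.0007] deg 27.8 mm 83.2
3
T [-0.4, -24.0, 92.1] R [0.5558, 0.0018, 0.0007] deg 31.8 mm 95.2
```

```bash
python3 -m pendant '{"rotation":[[0.034,0,0],[0.07,0,0],[0.104,0,0],[0.14,0,0],[0.175,0,0],[0.21,0,0],[0.243,0,0],[0.277,0,0]],"translation":[[0,0,7],[0,-1,13],[0,-1,19],[0,-1,25],[0,-2,31],[0,-3,37],[0,-4,43],[0,-6,49]],"grip":[10,10,10,10,10,10,10,10]}' 120
python3 - <<'E'
from h import *
print(get_obs()['moment'],get_obs()['ft_force'])
c=cur();print(c[0]);rod=ROD+.006*-Y_ST
for a in range(19,-2,-2):
    q,Q=tcp(np.radians(a),rod=rod);print(a);row(q,Q,c)
s=snapshot("scene");crop(s,300,180,460,320,5,"pics/c11.png")
E
```

```text
time: 5.65
ee_pos: [0.4597, -0.0223, 0.0918]
ee_rot: [0.984, -0.068, -0.012, 0.163]
ft_force: [-1.5, 5.5, 4.7]
finger_gap: 0.249
[1.0644 0.3851 0.052 ] [-1.4793  5.4795  4.6723]
[ 0.4597 -0.0223  0.0918]
19
T [-0.9, -0.1, -1.3] R [-0.003, 0.0001, 0.0022] deg 0.2 mm 1.6
17
T [-0.9, -0.0, 4.8] R [0.0319, 0.0001, 0.0022] deg 1.8 mm 4.9
15
T [-0.9, -0.1, 11.0] R [0.0668, 0.0002, 0.0022] deg 3.8 mm 11.0
13
T [-0.9, -0.4, 17.1] R [0.1018, 0.0002, 0.0022] deg 5.8 mm 17.1
11
T [-0.9, -0.9, 23.2] R [0.1367, 0.0002, 0.0022] deg 7.8 mm 23.3
9
T [-0.9, -1.7, 29.3] R [0.1716, 0.0003, 0.0022] deg 9.8 mm 29.4
7
T [-0.9, -2.6, 35.4] R [0.2065, 0.0003, 0.0022] deg 11.8 mm 35.5
5
T [-0.9, -3.8, 41.5] R [0.2414, 0.0004, 0.0022] deg 13.8 mm 41.6
3
T [-0.9, -5.1, 47.4] R [0.2763, 0.0004, 0.0022] deg 15.8 mm 47.7
1
T [-0.9, -6.7, 53.4] R [0.3112, 0.0004, 0.0022] deg 17.8 mm 53.8
-1
T [-0.9, -8.5, 59.3] R [0.3461, 0.0005, 0.0022] deg 19.8 mm 59.9
```

View pics/c11.png

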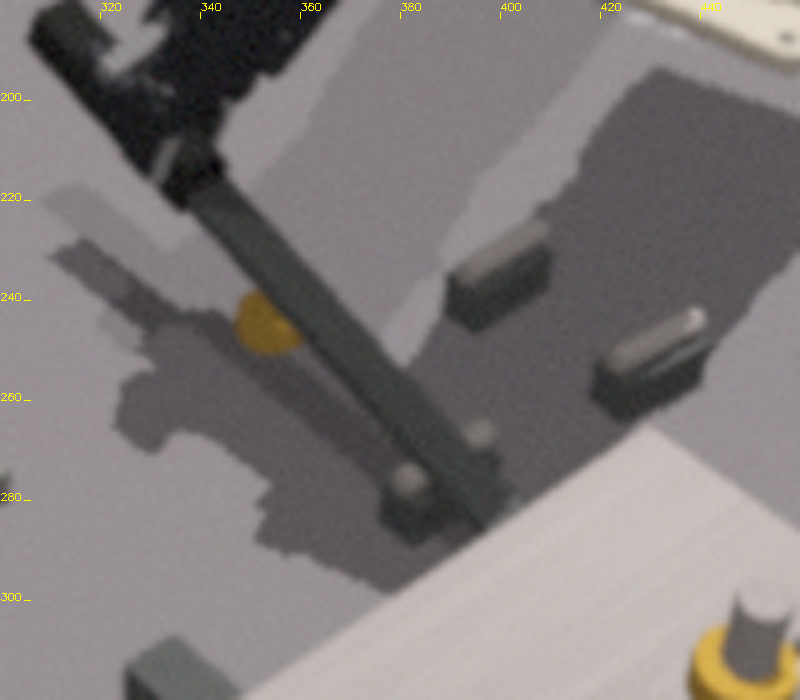

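The rod shows on both sides of the bar at (380,275) and (395,267), so the bar is centred on it, and the edge is beginning to rise. I'll keep levering.

```bash
python3 -m pendant '{"rotation":[[0.035,0,0],[0.07,0,0],[0.105,0,0],[0.14,0,0],[0.175,0,0],[0.21,0,0],[0.245,0,0],[0.245,0,0]],"translation":[[-1,0,8],[-1,0,14],[-1,0,20],[-1,-1,26],[-1,-2,32],[-1,-3,38],[-1,-4,44],[-1,-4,44]],"grip":[10,10,10,10,10,10,10,10]}' 120
python3 - <<'E'
from h import *
print(get_obs()['moment'],get_obs()['ft_force'])
c=cur();print(c[0]);rod=ROD+.006*-Y_ST
for a in range(7,-5,-2):
    q,Q=tcp(np.radians(a),rod=rod);print(a);row(q,Q,c)
s=snapshot("scene");cv2.imwrite("pics/s12.png",s);crop(s,300,180,460,340,5 if 0 else 4,"pics/c12.png")
print([plane("scene",proj("scene",MID+[0,0,.036]),.036)])
E
```

```text
time: 6.7
ee_pos: [0.4583, -0.031, 0.0491]
ee_rot: [0.997, -0.069, -0.002, 0.04]
ft_force: [1.0, 10.4, 4.0]
finger_gap: 0.243
[ 2.2847 -0.3048  0.0975] [ 0.9929 10.4477  3.9705]
[ 0.4583 -0.031   0.0491]
7
T [-0.7, 0.9, -8.2] R [-0.0429, -0.0014, 0.0021] deg 2.5 mm 8.3
5
T [-0.7, 1.3, -2.1] R [-0.008, -0.0014, 0.0021] deg 0.5 mm 2.6
3
T [-0.7, 1.4, 4.0] R [0.0269, -0.0013, 0.0021] deg 1.5 mm 4.3
1
T [-0.7, 1.3, 10.2] R [0.0618, -0.0013, 0.0021] deg 3.5 mm 10.3
-1
T [-0.8, 1.1, 16.3] R [0.0967, -0.0012, 0.0022] deg 5.5 mm 16.4
-3
T [-0.8, 0.6, 22.5] R [0.1316, -0.0012, 0.0022] deg 7.5 mm 22.5
[array([0.558 , 0.1775, 0.036 ])]
```

View pics/c12.png

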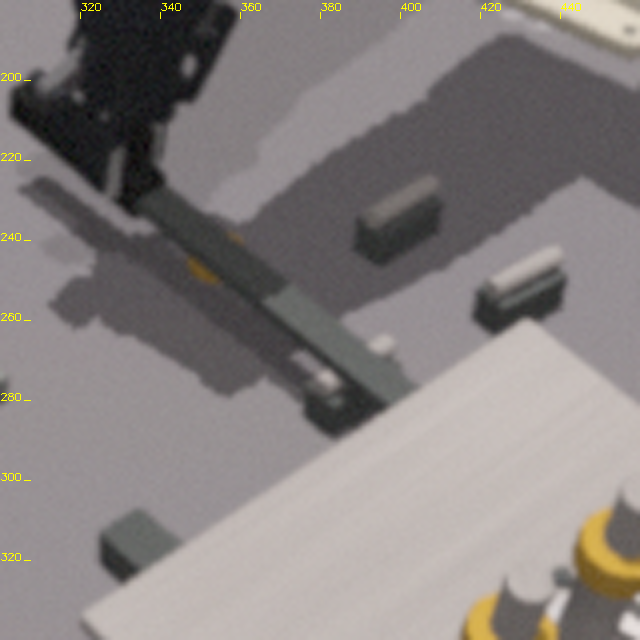

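Rack corners moved up about 7 px, from (429.6,267) to about (430.5,260), or roughly 19 mm. I'll add a bit of margin.

```bash
python3 -m pendant '{"rotation":[[0.02,0,0],[0.045,0,0],[0.06,0,0],[0.06,0,0],[0.06,0,0]],"translation":[[-1,1,5],[-1,1,9],[-1,1,13],[-1,1,13],[-1,1,13]],"grip":[10,10,10,10,10]}' 120
python3 - <<'E'
from h import *
print(get_obs()['moment'],get_obs()['ft_force'])
s=snapshot("scene");cv2.imwrite("pics/s13.png",s);crop(s,300,220,460,360,5,"pics/c13.png")
for h in (.036,.053,.055,.057,.059,.061,.063):
    for e in(.15,-.15):
        # top front corner
        th=(h-.036)/.22
        print(h,e,proj("scene",MID+Y_ST*e+X_IN*.0+[0.001,.003,h]))
E
```

```text
time: 7.38
ee_pos: [0.4582, -0.0315, 0.037]
ee_rot: [0.998, -0.069, 0.001, 0.009]
ft_force: [1.7, 13.3, 6.5]
finger_gap: 0.248
[ 3.1194 -0.4399 -0.0259] [ 1.7145 13.261   6.4566]
0.036 0.15 [429.6423 266.4074]
0.036 -0.15 [319.2712 341.3115]
0.053 0.15 [430.9205 260.3322]
0.053 -0.15 [319.4126 335.1644]
0.055 0.15 [431.0724 259.609 ]
0.055 -0.15 [319.4294 334.4307]
0.057 0.15 [431.2246 258.8841]
0.057 -0.15 [319.4463 333.6947]
0.059 0.15 [431.3772 258.1573]
0.059 -0.15 [319.4633 332.9565]
0.061 0.15 [431.5301 257.4288]
0.061 -0.15 [319.4803 332.2161]
0.063 0.15 [431.6833 256.6984]
0.063 -0.15 [319.4974 331.4733]
```

View pics/c13.png

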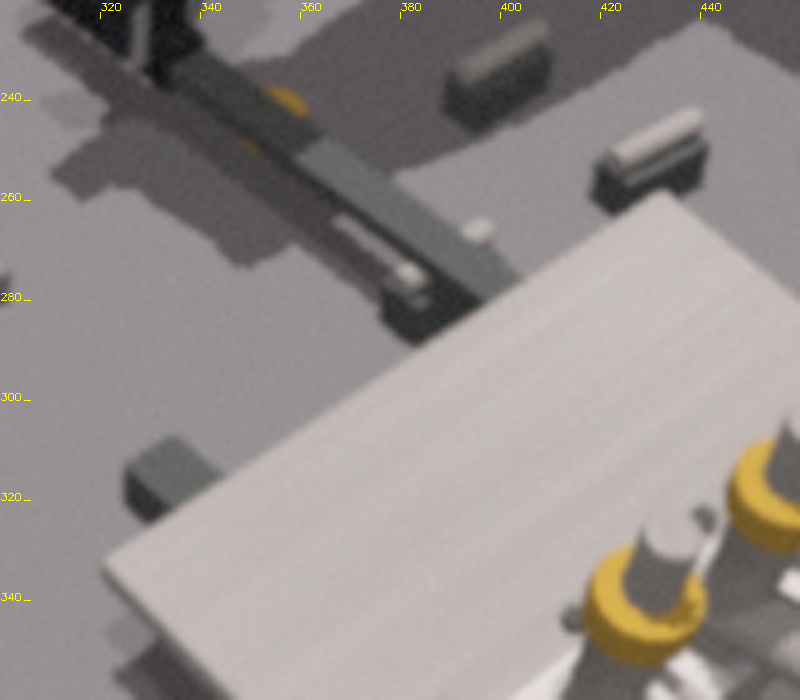

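The edge is up about 24 mm (about 0.11 rad), since the corners at (433,258) and (321,332.5) match 0.0605 m. I'll relieve the bar slightly, draw it back and lift it away.

```bash
python3 -m pendant '{"rotation":[[-0.05,0,0],[-0.1,0,0],[-0.1,0,0],[-0.1,0,0],[-0.1,0,0],[-0.1,0,0],[-0.1,0,0],[-0.1,0,0]],"translation":[[0,0,-10],[0,0,-20],[0,5,-21],[0,30,-25],[0,60,-30],[0,95,-40],[0,120,-70],[0,130,-100]],"grip":[10,10,10,10,10,10,10,10]}' 120
python3 - <<'E'
from h import *
print(get_obs()['moment'],get_obs()['ft_force'])
b=(-.295,.9555)
c=cur();print(c);
row([.433,-.314,.10],Rtool(Rbar(b,0)),c)
row([.433,-.314,.009],Rtool(Rbar(b,0)),c)
s=snapshot("scene");cv2.imwrite("pics/s14.png",s)
E
```

```text
time: 8.43
ee_pos: [0.435, -0.1635, 0.1377]
ee_rot: [0.995, -0.071, -0.008, 0.064]
ft_force: [-0.2, -0.5, -5.0]
finger_gap: 0.251
[ 0.2502 -0.1122  0.1167] [-0.2441 -0.4898 -5.0022]
(array([ 0.435 , -0.1635,  0.1377]), array([[ 0.9897, -0.1407, -0.0247],
       [-0.1427, -0.9818, -0.1253],
       [-0.0066,  0.1276, -0.9918]]))
T [19.7, 143.2, 56.3] R [0.1243, 0.0348, -0.4416] deg 26.4 mm 155.1
T [20.3, 131.6, 146.6] R [0.1243, 0.0348, -0.4416] deg 26.4 mm 198.0
```

View pics/s14.png

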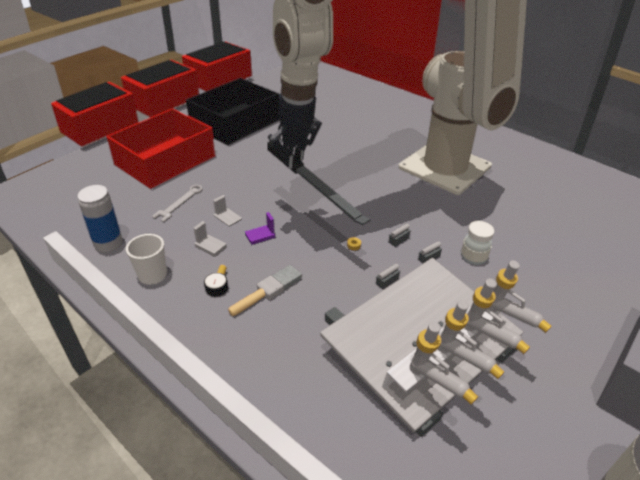

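```bash
python3 -m pendant '{"rotation":[[0.03,0.01,-0.13],[0.07,0.02,-0.28],[0.124,0.035,-0.44],[0.124,0.035,-0.44],[0.124,0.035,-0.44],[0.124,0.035,-0.44],[0.124,0.035,-0.44],[0.124,0.035,-0.44]],"translation":[[7,50,20],[14,100,40],[20,143,57],[20,137,105],[20,133,135],[20,132,143],[20,132,144],[20,132,144]],"grip":[10,10,10,10,10,10,10,10]}' 
python3 - <<'E'
from h import *
print(get_obs()['moment'],get_obs()['ft_force'])
crop(snapshot("scene"),190,120,350,240,5,"pics/c15.png")
E
```

```text
time: 9.48
ee_pos: [0.4375, -0.3122, 0.0134]
ee_rot: [0.989, 0.15, 0.003, 0.001]
ft_force: [0.3, -0.4, -5.4]
finger_gap: 0.244
[-0.0795 -0.0379 -0.0107] [ 0.2761 -0.4219 -5.4206]
```

View pics/c15.png

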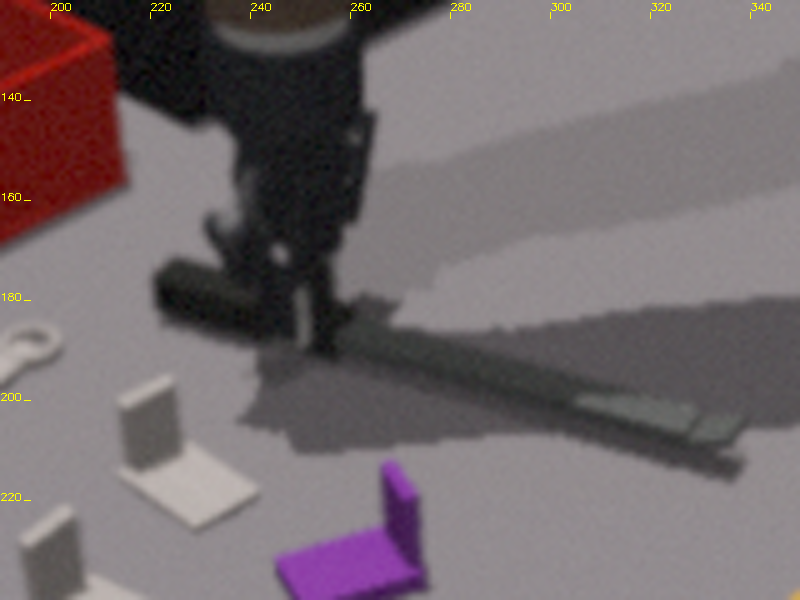

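The bar is hovering a few mm above the bench. I'll lower it, release and rise.

```bash
python3 -m pendant '{"rotation":[[0,0,0],[0,0,0],[0,0,0],[0,0,0],[0,0,0],[0,0,0],[0,0,0],[0,0,0]],"translation":[[0,0,5],[0,0,5],[0,0,5],[0,0,5],[0,0,5],[0,0,0],[0,0,-50],[0,0,-112]],"grip":[10,10,60,60,60,60,60,60]}' 60
python3 - <<'E'
from h import *
print(get_obs()['ft_force'])
# packer: nose avg, tab
n=(np.array([.6656,-.1848])+[.6228,-.1895]+[.6654,-.1797]+[.6273,-.1821])/4
t=np.array([[.6667,-.2382],[.6677,-.2462],[.6383,-.2488],[.6361,-.2431]]).mean(0)
t2=(np.array([.6686,-.2367])+[.638,-.2415])/2 # outer(tail) face edge scene?
print(n,t,t2)
cv2.imwrite("pics/s16.png",snapshot("scene"));cv2.imwrite("pics/t16.png",snapshot("top"))
print(cur())
E
```

```text
time: 10.52
ee_pos: [0.4348, -0.3108, 0.1244]
ee_rot: [0.989, 0.15, 0.001, -0.001]
ft_force: [1.8, -0.9, -0.7]
finger_gap: 0.704
[ 1.8236 -0.9002 -0.6892]
[ 0.6453 -0.184 ] [ 0.6522 -0.2441] [ 0.6533 -0.2391]
(array([ 0.4402, -0.3147,  0.132 ]), array([[ 0.9549,  0.2964,  0.0166],
       [ 0.2966, -0.955 , -0.0081],
       [ 0.0135,  0.0127, -0.9998]]))
```

View pics/s16.png

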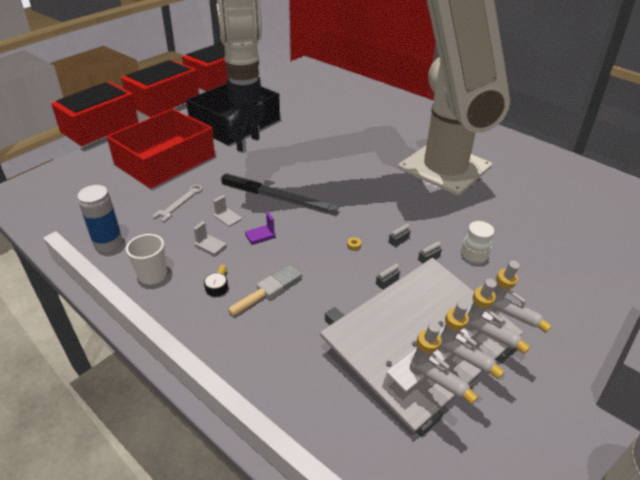

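View pics/t16.png

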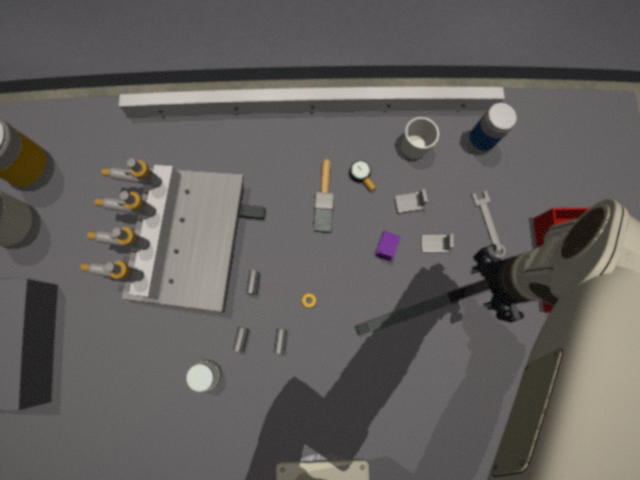

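The bar is lying flat where it started, from (360,328) to (490,285) in the top view, and the rack stays up. Next I'll go over the thick packer's tab.

```bash
python3 - <<'E'
from h import *
h=(-.105,.9945)
c=cur()
print(c[0]);row([.652,-.2405,.10],Rtool(Rbar(h,0)),c)
E
```

```text
[ 0.4402 -0.3147  0.132 ]
T [223.8, -8.4, 34.9] R [0.0113, -0.0147, 0.1959] deg 11.3 mm 226.7
```

```bash
python3 -m pendant '{"rotation":[[0.01,-0.015,0.196],[0.01,-0.015,0.196],[0.01,-0.015,0.196],[0.01,-0.015,0.196],[0.01,-0.015,0.196],[0.01,-0.015,0.196]],"translation":[[60,0,0],[120,-3,10],[180,-6,25],[224,-8,35],[224,-8,35],[224,-8,35]],"grip":[60,60,60,60,60,60]}'
python3 - <<'E'
from h import *
c=cur();print(c)
h=(-.105,.9945)
row([.652,-.2405,.018],Rtool(Rbar(h,0)),c)
s=snapshot("scene");cv2.imwrite("pics/s17.png",s);crop(s,150,100,310,240,5,"pics/c17.png");t=snapshot("top");crop(t,380,160,500,260,6,"pics/c17t.png")
E
```

```text
time: 11.38
ee_pos: [0.6469, -0.2374, 0.0897]
ee_rot: [0.999, 0.053, -0.007, -0.004]
ft_force: [-0.2, 0.7, 0.3]
finger_gap: 0.704
(array([ 0.6469, -0.2374,  0.0897]), array([[ 0.9944,  0.1049, -0.0134],
       [ 0.105 , -0.9944,  0.0073],
       [-0.0126, -0.0087, -0.9999]]))
T [5.6, 4.2, 71.6] R [-0.0087, 0.0126, -0.0] deg 0.9 mm 71.9
```

View pics/c17.png

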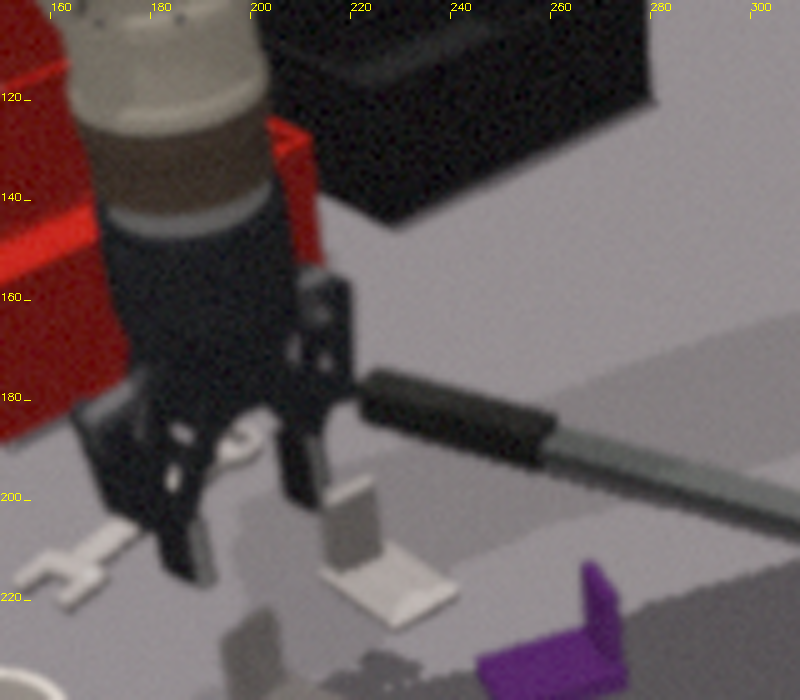

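View pics/c17t.png

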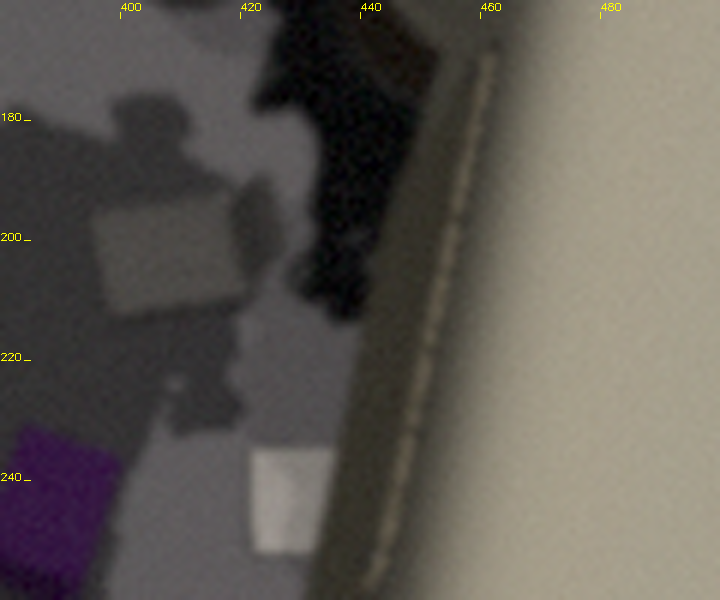

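```bash
python3 -m pendant '{"rotation":[[-0.009,0.013,0],[-0.009,0.013,0],[-0.009,0.013,0],[-0.009,0.013,0],[-0.009,0.013,0]],"translation":[[5,4,10],[5,4,40],[5,4,60],[5,4,65],[5,4,65]],"grip":[60,60,60,60,60]}'
python3 - <<'E'
from h import *
c=cur();print(c[0],get_obs()['ft_force'])
h=(-.105,.9945)
row([.652,-.2405,.018],Rtool(Rbar(h,0)),c)
s=snapshot("scene");crop(s,150,150,270,270,5,"pics/c18.png")
E
```

```text
time: 12.1
ee_pos: [0.6519, -0.2409, 0.0252]
ee_rot: [0.999, 0.052, 0.001, 0.0]
ft_force: [0.2, 0.1, -0.6]
finger_gap: 0.705
[ 0.6519 -0.2409  0.0252] [ 0.2264  0.082  -0.5551]
T [0.1, -0.4, 7.2] R [0.0006, -0.0019, -0.0008] deg 0.1 mm 7.2
```

View pics/c18.png

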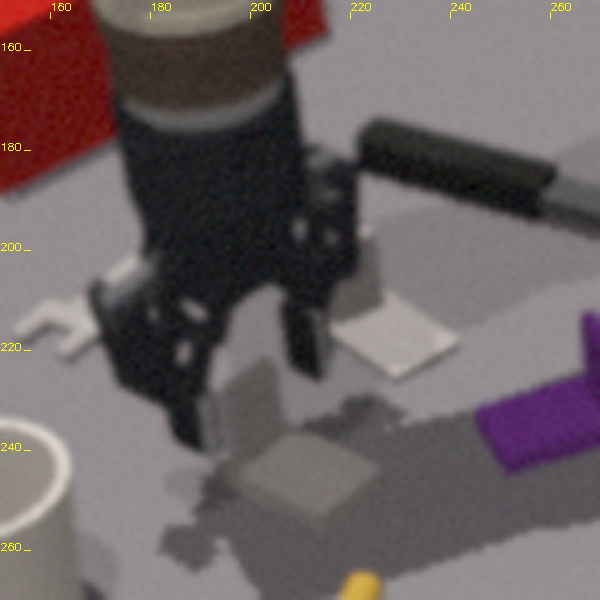

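```bash
python3 -m pendant '{"rotation":[[0,0,0],[0,0,0],[0,0,0],[0,0,0],[0,0,0],[0,0,0]],"translation":[[0,0,6],[0,0,6],[0,0,6],[0,0,6],[0,0,6],[0,0,6]],"grip":[60,45,10,10,10,10]}' 60
python3 - <<'E'
from h import *
c=cur();print(c,get_obs()['ft_force'],get_obs()['moment'])
s=snapshot("scene");crop(s,150,150,270,270,5,"pics/c19.png")
E
```

```text
time: 12.9
ee_pos: [0.6527, -0.2406, 0.0196]
ee_rot: [0.999, 0.053, 0.001, 0.0]
ft_force: [0.4, -0.1, 2.2]
finger_gap: 0.341
(array([ 0.6527, -0.2406,  0.0196]), array([[ 0.9945,  0.1049,  0.0029],
       [ 0.1049, -0.9945, -0.0008],
       [ 0.0028,  0.0011, -1.    ]])) [ 0.3912 -0.0542  2.168 ] [-0.0775 -0.0369  0.0095]
```

View pics/c19.png

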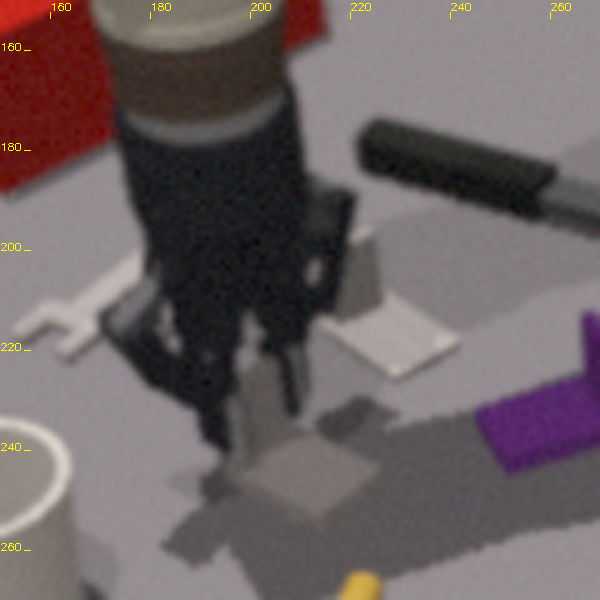

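The tab is gripped at 29 mm opening. I'll lift and carry it to a pose in front of the rest block.

```bash
cat >> h.py <<'E'
REST=np.array([.6375,.1665,0])
def pk(depth,z): # tcp pose for packer with nose 'depth' under edge
    p=REST+X_IN*(depth-.056);p[2]=z;return p,Rtool(Rbar(X_IN,0))
E
python3 - <<'E'
from h import *
c=cur()
row(*pk(-.06,.11),c)
row(*pk(-.06,.055),c)
E
```

```text
T [-0.3, -293.8, -90.8] R [0.0007, -0.0028, 0.2456] deg 14.1 mm 307.5
T [-0.5, -293.9, -35.8] R [0.0007, -0.0028, 0.2456] deg 14.1 mm 296.1
```

```bash
python3 -m pendant '{"rotation":[[0,0,0],[0,0,0.03],[0,0,0.12],[0,-0.003,0.246],[0,-0.003,0.246],[0,-0.003,0.246],[0,-0.003,0.246],[0,-0.003,0.246]],"translation":[[0,0,-45],[0,-40,-80],[0,-100,-91],[0,-155,-91],[0,-210,-91],[0,-260,-80],[0,-294,-50],[0,-294,-36]],"grip":[10,10,10,10,10,10,10,10]}' 
python3 - <<'E'
from h import *
c=cur();print(c[0],get_obs()['ft_force'],get_obs()['finger_gap'])
row(*pk(-.06,.055),c)
s=snapshot("scene");cv2.imwrite("pics/s20.png",s);crop(s,260,240,400,360,5,"pics/c20.png");t=snapshot("top");cv2.imwrite("pics/t20.png",t);crop(t,200,160,340,260,5,"pics/c20t.png")
E
```

```text
time: 13.95
ee_pos: [0.6186, 0.0548, 0.0521]
ee_rot: [0.998, -0.068, -0.003, 0.0]
ft_force: [-0.0, -0.0, -2.0]
finger_gap: 0.336
[0.6186 0.0548 0.0521] [-0.0368 -0.0103 -2.028 ] 0.33625824442798413
T [3.0, 2.8, -2.9] R [0.0012, 0.0064, 0.0043] deg 0.4 mm 5.0
```

View pics/c20.png

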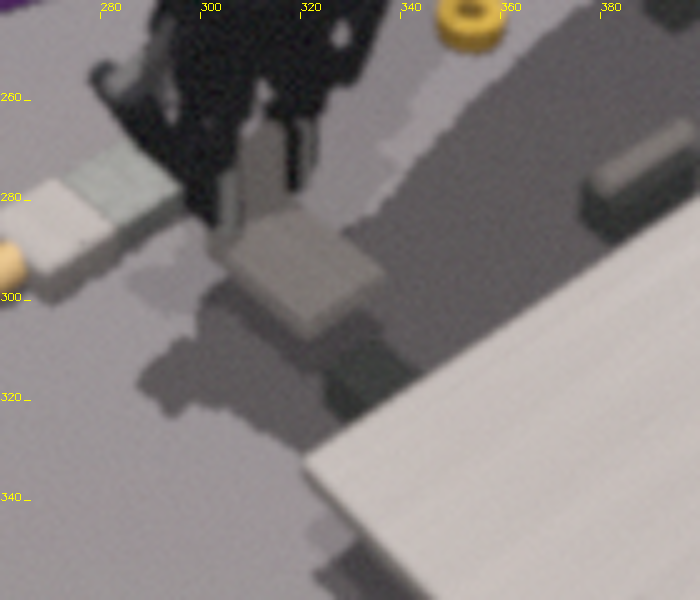

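View pics/c20t.png

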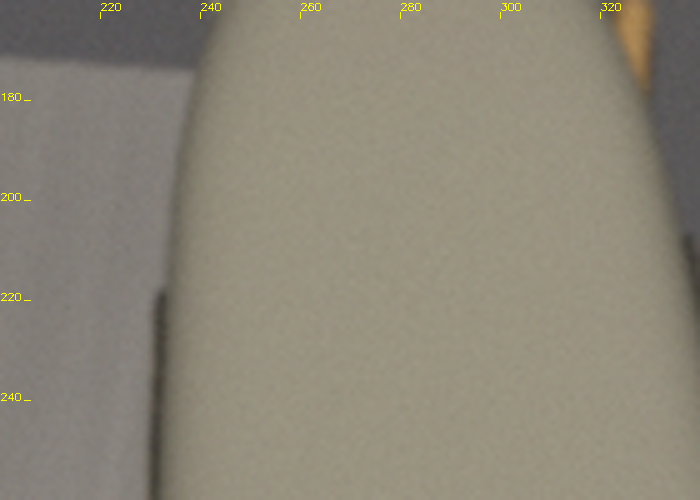

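```bash
python3 - <<'E'
from h import *
p,R=cur();h=-R[:,1]
z=p[2]-.0196+.012
for n,u,s in(("+x corner",(321.6,305.6),1),("-x corner",(336.6,294.4),-1)):
    X=plane("scene",u,z);e=p+.056*h+s*.02*R[:,0];e[2]=z;print(n,X,e,X-e)
# same for block: observed scene outer top corners from c6
for u in((310+125/5,220+437/5),(310+75/5,220+475/5)): print("block",plane("scene",u,.024), (plane("scene",u,.024)-REST)@X_IN,(plane("scene",u,.024)-REST)@Y_ST)
print("nose depth",(p+.056*h-REST)@X_IN)
row(*pk(-.06,.046))
E
```

```text
+x corner [0.6466 0.1117 0.0444] [0.6465 0.1046 0.0444] [ 0.0001  0.007  -0.    ]
-x corner [0.6058 0.1141 0.0444] [0.6068 0.1102 0.0444] [-0.0011  0.0038 -0.    ]
block [0.6187 0.1218 0.024 ] -0.046872316055727684 0.012369058930496817
block [0.646  0.1202 0.024 ] -0.04470141803156376 -0.014918151751544404
nose depth -0.06001947762419455
T [2.5, -0.0, 5.9] R [0.0024, 0.007, 0.0005] deg 0.4 mm 6.4
```

The packer is square and within about 2 mm of the block's centre line. In the scene view its nose corners are at (321.6,305.6) and (336.6,294.4). I'll slide it in.

```bash
python3 -m pendant '{"rotation":[[0.002,0.007,0],[0.002,0.007,0],[0.002,0.007,0],[0.002,0.007,0],[0.002,0.007,0],[0.002,0.007,0],[0.002,0.007,0],[0.002,0.007,0]],"translation":[[3,0,3],[3,-15,6],[3,-35,6],[3,-55,6],[3,-75,6],[3,-88,6],[3,-95,6],[3,-95,6]],"grip":[10,10,10,10,10,10,10,10]}' 
python3 - <<'E'
from h import *
c=cur();print(c,get_obs()['ft_force'],get_obs()['moment'],get_obs()['finger_gap'])
p,R=c;n=p-.056*R[:,1]-REST;print("depth",n@X_IN,"lat",n@Y_ST)
row(*pk(.035,.0436),c)
s=snapshot("scene");cv2.imwrite("pics/s21.png",s);crop(s,280,220,420,340,5,"pics/c21.png")
E
```

```text
time: 15.05
ee_pos: [0.6376, 0.1461, 0.0487]
ee_rot: [0.998, -0.07, 0.003, -0.0]
ft_force: [-0.7, -1.2, -1.6]
finger_gap: 0.336
(array([0.6376, 0.1461, 0.0487]), array([[ 0.9902, -0.1397,  0.0059],
       [-0.1397, -0.9902,  0.0004],
       [ 0.0058, -0.0013, -1.    ]])) [-0.7228 -1.2391 -1.5781] [-0.0308 -0.0085  0.0309] 0.335854997567022
depth 0.035760610559505836 lat -0.0029097577732567306
T [-3.0, 0.8, 5.1] R [-0.0013, -0.0058, 0.0003] deg 0.3 mm 6.0
```

View pics/c21.png

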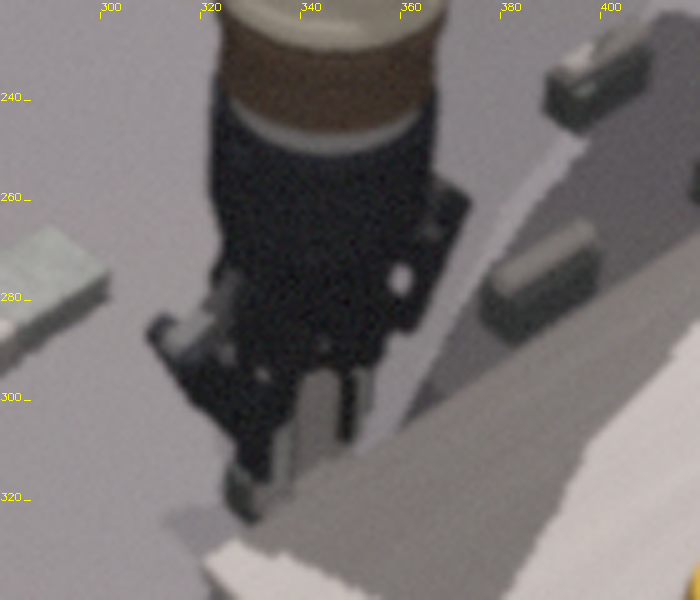

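```bash
python3 -m pendant '{"rotation":[[0,-0.005,0],[0,-0.005,0],[0,-0.005,0],[0,-0.005,0]],"translation":[[-2,0,3],[-2,0,5],[-2,0,6],[-2,0,6]],"grip":[10,10,10,10]}' 
python3 - <<'E'
from h import *
c=cur();print(c[0],get_obs()['ft_force'],get_obs()['moment'])
p,R=c;n=p-.056*R[:,1]-REST;print("depth",n@X_IN,"lat",n@Y_ST)
E
```

```text
time: 15.6
ee_pos: [0.6354, 0.1452, 0.0435]
ee_rot: [0.997, -0.071, 0.0, -0.0]
ft_force: [-2.5, -2.4, 4.2]
finger_gap: 0.343
[0.6354 0.1452 0.0435] [-2.4891 -2.4251  4.2056] [-0.4841  0.7114  0.0129]
depth 0.03459956635803992 lat -0.0010145448673376154
```

It's seated, with force up about 6 N at exactly block height. I'll release and rise.

```bash
python3 -m pendant '{"rotation":[[0,0,0],[0,0,0],[0,0,0],[0,0,0],[0,0,0],[0,0,0],[0,0,0],[0,0,0]],"translation":[[0,0,-1],[0,0,-1],[0,0,-1],[0,0,-30],[0,0,-80],[0,60,-110],[0,120,-120],[0,150,-120]],"grip":[50,55,60,60,60,60,30,0]}' 
python3 - <<'E'
from h import *
c=cur();print(c[0],get_obs()['ft_force'])
s=snapshot("scene");cv2.imwrite("pics/s22.png",s);crop(s,280,220,440,350,5,"pics/c22.png")
t=snapshot("top");cv2.imwrite("pics/t22.png",t)
E
```

```text
time: 16.6
ee_pos: [0.615, -0.0053, 0.1645]
ee_rot: [0.997, -0.071, 0.002, -0.001]
ft_force: [0.5, -0.2, -0.7]
finger_gap: 0.285
[ 0.615  -0.0053  0.1645] [ 0.4742 -0.2484 -0.7479]
```

View pics/c22.png

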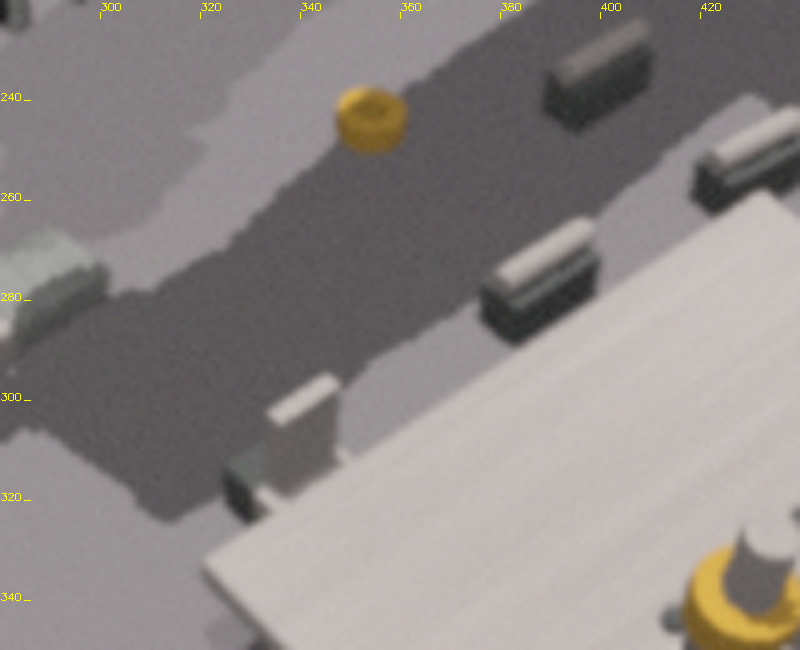

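View pics/t22.png

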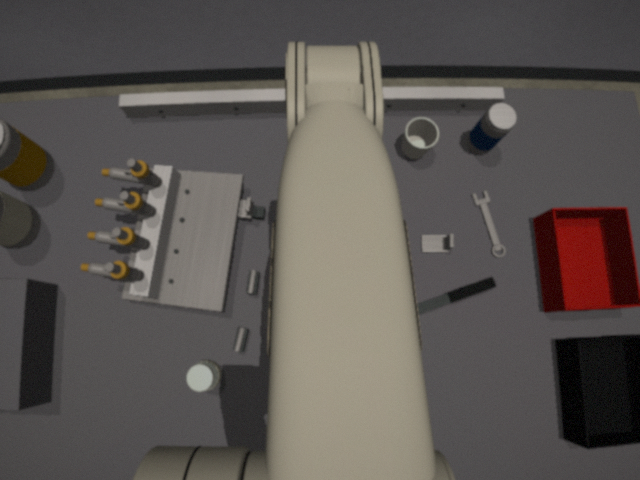

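The packer lies on the block under the edge, with its tab at (334–347,296–316). Next I'll push the rack down with shut fingers about 30 mm behind the edge.

```bash
python3 - <<'E'
from h import *
c=cur();p=MID+X_IN*.03-Y_ST*.04;R=Rtool(Rbar(X_IN,0))
for z in(.11,.065,.05):
    p[2]=z;row(p,R,c)
E
```

```text
T [-42.7, -204.0, 53.3] R [-0.0008, -0.0019, -0.0055] deg 0.3 mm 215.1
T [-42.8, -204.0, 98.3] R [-0.0008, -0.0019, -0.0055] deg 0.3 mm 230.4
T [-42.8, -203.9, 113.3] R [-0.0008, -0.0019, -0.0055] deg 0.3 mm 237.2
```

```bash
python3 -m pendant '{"rotation":[[0,0,0],[0,0,0],[0,0,0],[0,0,0],[0,0,0],[0,0,0],[0,0,0],[0,0,0]],"translation":[[-10,-60,10],[-20,-120,20],[-42,-175,40],[-42,-204,53],[-42,-204,80],[-42,-204,96],[-42,-204,100],[-42,-204,100]],"grip":[0,0,0,0,0,0,0,0]}' 
python3 - <<'E'
from h import *
c=cur();print(c[0],get_obs()['ft_force'],get_obs()['finger_gap'])
E
```

```text
time: 17.7
ee_pos: [0.6019, 0.2049, 0.0631]
ee_rot: [0.997, -0.071, 0.001, -0.001]
ft_force: [-0.2, 0.6, -0.6]
finger_gap: -0.003
[0.6019 0.2049 0.0631] [-0.1555  0.6091 -0.6086] -0.0031020539153249265
```

```bash
python3 -m pendant '{"rotation":[[0,0,0],[0,0,0],[0,0,0],[0,0,0],[0,0,0],[0,0,0],[0,0,0],[0,0,0]],"translation":[[0,0,2],[0,0,4],[0,0,6],[0,0,8],[0,0,10],[0,0,12],[0,0,14],[0,0,14]],"grip":[0,0,0,0,0,0,0,0]}' 
python3 - <<'E'
from h import *
c=cur();print(c[0],get_obs()['ft_force'],get_obs()['finger_gap'])
E
```

```text
time: 18.7
ee_pos: [0.6021, 0.2038, 0.0502]
ee_rot: [0.997, -0.071, 0.001, 0.0]
ft_force: [-0.5, -3.7, 5.4]
finger_gap: 0.004
[0.6021 0.2038 0.0502] [-0.4817 -3.6664  5.3991] 0.0036294335204468237
```

Force is 5.4 N at z = 0.050, so the rack is coming down. I'll keep pushing until the force rises.

```bash
python3 -m pendant '{"rotation":[[0,0,0],[0,0,0],[0,0,0],[0,0,0],[0,0,0]],"translation":[[0,0,2],[0,0,4],[0,0,6],[0,0,7],[0,0,7]],"grip":[0,0,0,0,0]}' 
python3 - <<'E'
from h import *
c=cur();print(c[0],get_obs()['ft_force'])
s=snapshot("scene");crop(s,280,220,440,350,5,"pics/c23.png")
E
```

```text
time: 19.32
ee_pos: [0.6022, 0.2036, 0.048]
ee_rot: [0.997, -0.071, 0.002, 0.0]
ft_force: [-9.8, -6.8, 28.9]
finger_gap: -0.004
[0.6022 0.2036 0.048 ] [-9.7784 -6.8305 28.8793]
```

View pics/c23.png

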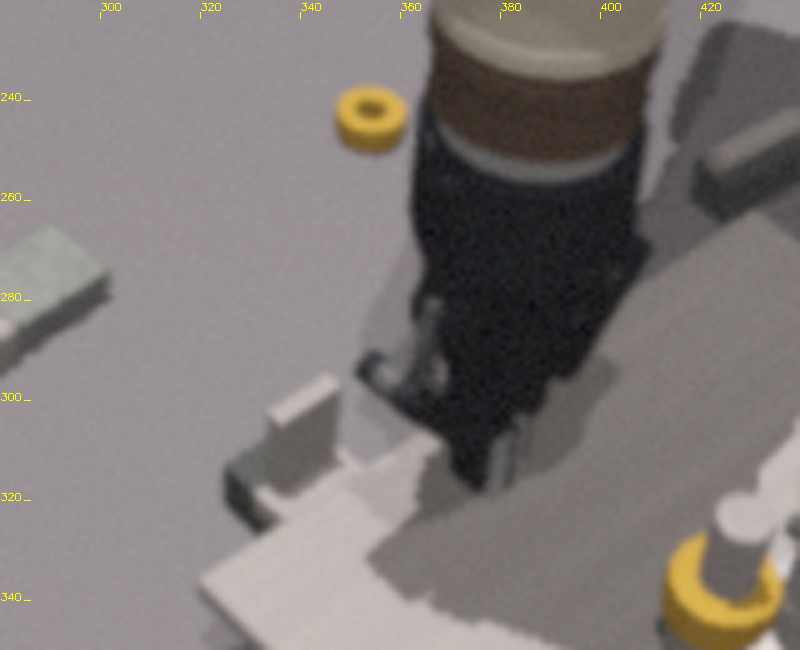

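The force jumped to 29 N at z = 0.048, the height I predicted for the rack resting on the packer's nose. I'll back off and do a final check.

```bash
python3 -m pendant '{"rotation":[[0,0,0],[0,0,0],[0,0,0],[0,0,0],[0,0,0],[0,0,0],[0,0,0],[0,0,0]],"translation":[[0,0,-15],[0,0,-60],[0,0,-120],[0,60,-150],[0,120,-150],[0,180,-150],[0,240,-150],[0,300,-150]],"grip":[0,0,0,0,0,0,0,0]}' 
python3 - <<'E'
from h import *
c=cur();print(c[0],get_obs()['ft_force'])
s=snapshot("scene");cv2.imwrite("pics/s24.png",s);crop(s,280,220,440,350,5,"pics/c24.png")
t=snapshot("top");cv2.imwrite("pics/t24.png",t);crop(t,190,160,310,260,6,"pics/c24t.png")
E
```

```text
time: 20.38
ee_pos: [0.5591, -0.0937, 0.1917]
ee_rot: [0.998, -0.07, 0.001, -0.001]
ft_force: [-0.1, 0.1, -0.9]
finger_gap: -0.0
[ 0.5591 -0.0937  0.1917] [-0.1155  0.1165 -0.8899]
```

View pics/s24.png

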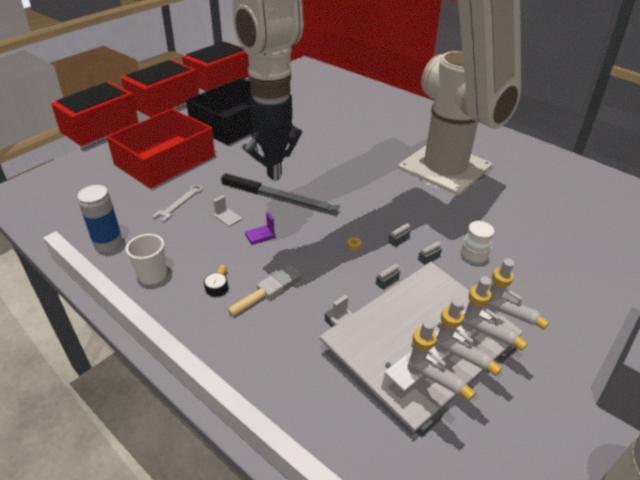

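View pics/c24.png

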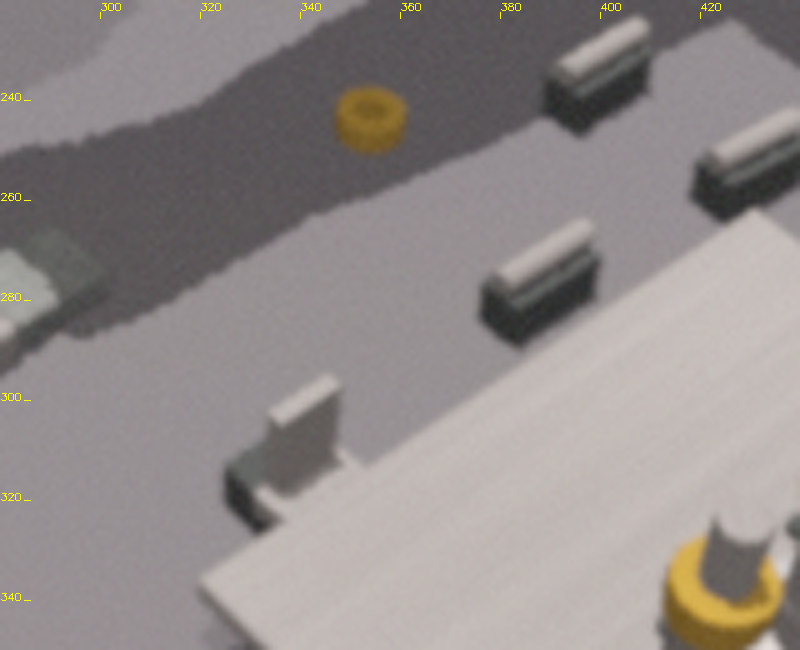

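View pics/c24t.png

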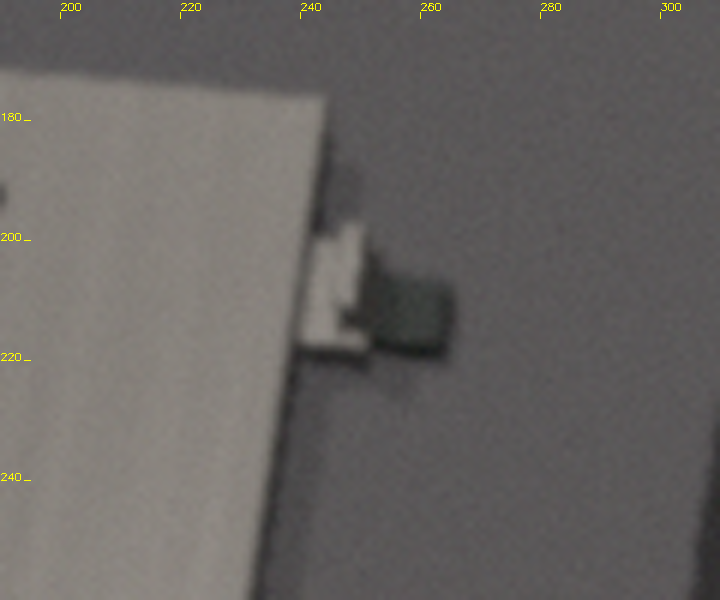

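```bash
python3 - <<'E'
from h import *
T0=REST+np.array([-.0005,-.003,0]);S0=REST+np.array([.0009,.003,0])
for n,X0,us in(("top",T0,[(190+354/6,160+223/6)]),("scene",S0,[(280+268/5,220+412/5),(280+332/5,220+375/5),(280+276/5,220+422/5),(280+341/5,220+382/5)])):
    for u in us:
        X=plane(n,u,.076)-X0;print(n,"tab-corner x,y in rest frame",X@X_IN,X@Y_ST)
for h in(.048,.05,.052):
    for e in(.15,-.15): print(h,e,proj("scene",MID+Y_ST*e+[0.001,.003,h]))
E
```

```text
top tab-corner x,y in rest frame -0.02084104411198763 -0.01537081977364444
scene tab-corner x,y in rest frame -0.02665060299610218 -0.013975682429144416
scene tab-corner x,y in rest frame -0.025244294165416115 0.016077029541539542
scene tab-corner x,y in rest frame -0.021204633547672207 -0.015021502195601588
scene tab-corner x,y in rest frame -0.020576625430079595 0.01619816896856208
0.048 0.15 [430.5421 262.1322]
0.048 -0.15 [319.3706 336.9889]
0.05 0.15 [430.6932 261.4136]
0.05 -0.15 [319.3874 336.2608]
0.052 0.15 [430.8446 260.6931]
0.052 -0.15 [319.4041 335.5304]
```

The packer is square with its nose about 33 mm in and under 1 mm off centre. The edge height matches the rack resting on the packer. The bar is on the bench and everything else is where it was, so I'm handing in.

```bash
python3 -c "
from rig import *
print(finish_job())"
```

```text
the job is handed in; nothing more can be done
None
```

I levered the rack up with the pry bar over the correct fulcrum, slid the thick packer in on the rest block, and pressed the rack down onto it. I handed the job in at about 20 s of the 67 s allowed; the hand-in gives no verdict.

- **Lift:** the front edge rose about 24 mm (about 0.11 rad). The rack stayed up on its own when I drew the bar out.
- **Pry bar:** it lies flat on the bench where it started, well clear of the rack, fulcrum and packer.
- **Packer:** the last pictures show it square on the block, with its nose about 33 mm in under the edge and about 1 mm off the centre line.
- **Rack on packer:** when I pushed down, the force jumped from 5 N to 29 N at exactly the height where the rack should meet the packer. The edge height in the pictures agrees to about 1 mm, but the gap under the plate was too hidden to measure directly.
- **Other things on the bench:** the thin packer, gauge, spanner, air cap and brush show no visible shift by eye; I did not measure them.

The two cameras disagreed by about 4–6 mm in y. I used the average for absolute positions and compared items within one picture where the fit mattered.

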